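# Hang the print basket on the S-hook to drain

## Task

Hang the wire basket of purple wax ring prints up to drain: take it by its handle, hook the raised bend in the middle of the handle into the open lower loop of the S-hook that hangs from the stand's arm, and let go, so that the basket hangs free, level and still above the drip tray. Keep all three prints in the basket, leave the S-hook on its arm, and do not disturb the beaker, the jar or the brush.

Things in the scene. Friction and masses are not known exactly. Their poses are not given: they have to be found in the camera images.
- basket: Open steel wire-mesh basket, 0.18-0.29 kg, on an 8 mm aluminium plate: 160 long (x) x 100 wide (y) x 50 mm deep. A fixed handle of 5 mm wire stands up along its middle (x-z plane): uprights at x = -77.5 and +77.5, straight top bar centred 130 mm above the underside, in its middle a raised bend 40 mm wide at the foot, wire centre up to 146 mm. Both ends alike. Origin: centre of underside, z up.
- bail_bend (a point): underside of the handle wire at the crown of the raised bend (basket x = 0, y = 0, z = 143.5 mm): the point that must rest in the S-hook's lower loop. Same axes as the basket.
- grip_near (a point): centre of the black flat-sided grip sleeve on the handle bar at basket x = -48, y = 0, z = 130 mm: 40 mm long (x), 13 mm thick (y), 18 mm high; pinched across its thickness. At the start it is the sleeve nearer the robot. Held there the basket hangs off-centre: a firm grip (50 N) keeps it level.
- grip_far (a point): centre of the like sleeve at basket x = +48, y = 0, z = 130 mm.
- print1: purple wax ring print lying loose in the basket, 28 mm across, 6 mm high, 10 g. Origin: centre of its underside.
- print2: a second such ring print in the basket, same size.
- print3: a third such ring print in the basket, same size.
- s_hook: Steel S-hook of 6 mm wire, 50 g, 125 mm tall, hanging loose on the stand's arm: it swings if pushed. It lies in its y-z plane, z up. Origin: inside top of its upper loop. The lower loop, inside radius 17 mm, centre 96 mm below the origin, is open upwards on the +y side, where its free tip stands. The shank slants from y = -20, z = -96 mm up to y = +14, z = -11 mm (wire centres).
- hook_seat (a point): bottom of the inside of the S-hook's lower loop, where the handle's bend comes to rest (S-hook y = 0, 113 mm below its origin). Same axes as the S-hook.
- hook_tip (a point): top of the free tip of the S-hook's lower loop (S-hook y = +24 mm, 79 mm below its origin). The handle goes in from the +y side, over this tip, until its bend is above the loop between tip and shank, then down into the loop.
- crossarm: Fixed steel arm, 10 mm thick, clamped to a stand's rod. Its x axis runs from the free end (robot's side) to the rod at x = +200 mm. Origin: centre line at the low point of the bent end, where the S-hook hangs; beyond it (-x) the end turns up to x = -24, z = +27 mm; clear from there to the robot. A hand leaned back some 15 degrees to the robot clears the end; an upright one may not.
- crossarm_dip (a point): top of the arm at the low point of its bent end, 5 mm above the arm's origin: where the S-hook's upper loop rests.
- drip_tray: Fixed shallow steel tray on the bench below the S-hook, 220 x 150 mm, 22 mm high. Origin: centre of its underside.
- beaker: clear glass beaker, 70 mm across, 95 mm high, standing loose on the bench. Origin: centre of its underside.
- jar: amber jar with steel cap, 66 mm across, 85 mm high, loose on the bench. Origin: centre of its underside.
- brush: small brush lying on the bench, 170 mm long. Origin: its underside.

How it is judged:
By the outcome, as a careful person would: the job done as asked, in the order asked, and still so for the second after the job is handed in, with the robot touching nothing.
It also fails if it takes over 50 s, if anything falls off the work surface, if the arm or the gripper's body presses on something with over 40 N, if the wrist force passes 120 N, or if a joint passes its speed limit or range.

## Robot

A 6-joint arm with a two-finger parallel gripper is mounted at the origin on the work surface. World frame = base frame: x ahead of the robot, y to its left, z up, the work surface at z = 0. Lengths are in mm, angles in degrees, forces in N, time in s.
With the tool pointing down it reaches from about 375 to 900 mm from the base axis. Payload 3.1 kg.
Tool frame: the origin (TCP) lies at the very end of the fingers, on their centre line; the grasp point (between the pads) lies 19 mm behind it; z points along the fingers, y is the direction in which the jaws open and shut (so a half turn about z gives the same grasp; the last joint's range is limited). The gripper opens to 87 mm and grips with 3 to 60 N. Pads are 19 mm wide; open, the fingers measure 117 mm over their backs; the gripper's body (75 mm by 190 mm) begins 51 mm behind the grasp point.
Start: joints at [54.861, 30.224, 82.088, -0, 67.689, -10.227], TCP at [263.226, 566.841, 191.048] pointing down, gripper open.
Joint ranges: [-176.69, 176.69], [-43.24, 126.21], [12.49, 139.97], [-82, 262], [0, 151.66], [-163.58, 163.58]. Speed limits (degrees/s): [159.86, 159.86, 180, 180, 180, 180].

## Interface

Orientations are given as [roll, pitch, yaw] about the fixed x, y, z axes, in that order (R = Rz(yaw) Ry(pitch) Rx(roll)).
In Python, from station import sensors, imaging, robot gives the robot as it stands.
- The arm moves only by the tool send_rows, never from a script. Its argument "series" is a list of rows, each an object of numbers: "tx", "ty", "tz": the shift along the tool's x, y, z as a fraction of full scale; "wx", "wy", "wz": the turn, a rotation vector about the tool's x, y, z as a fraction of full scale. A call has 1 to 12 rows; each row shifts and turns the commanded pose from where the row before left it, along the tool's axes as they then stand; what a row does not reach is not made up. Full scale, the value 1, is 30 mm for a shift and 0.15 rad for a turn. A row lasts 1/10 s, in which the tool goes at most 50 mm and 8.59 degrees, less where a joint would pass 70% of its speed; a pose out of reach is approached as far as the arm can. A call with a number of a shift or a turn outside -1 to 1 is refused whole. A call with a gripper value outside its range is refused whole. "grip" is the closure, from -1 (fully open) to 1 (shut), set as the call begins (left out, the last holds). The fingers move at their own pace and stop on an object; "force" is the grip in N (left out, the last holds). Time passes only in rows, so rows that do not move let the fingers close. It gives the time, the measured TCP pose, the force and the opening at its end, in the units of the state.
- sensors.state(): the state, without advancing time (a new reading comes with each control period).
- imaging.capture(name): name is "scene" or "top"; returns a dict with "frame" (420x560x3 uint8, red, green, blue), "range_z" (420x560 float32, mm along the optical axis (not along the pixel's ray), 0 where there is no reading), "mtx" (3x3 intrinsics, pixels), "R" (3x3) and "t" (3): a world point X has camera coordinates R X + t. Camera axes: x right, y down, z forward; pixel columns grow to the right and rows downward; lengths in mm; the calibration is good to about 2 mm. A picture is of the moment at which its call begins.
- robot.finish_job(): hands the job in, once; it reports no verdict.
The state is a dict: "time_s": time; "q": joint angles; "qvel": joint speeds; "joint_efforts": joint torques, N m; "eef_pos": TCP position; "eef_rot": TCP orientation; "contact_force": force on the tool from outside, world axes, zero at the start; "moment": the same for the moment, N m; "finger_gap": opening from 0.0 (shut) to 1.0 (fully open).
Only numpy, scipy, OpenCV 4.12 (cv2) and the standard library are available. Lean on these libraries where they do the work, as an engineer would, in place of code of your own. Each camera call takes 0.05 s, during which the arm holds its last target.

## Working session

There is one attempt and no reset: what is moved stays moved. The work goes in short steps, Python scripts to look and compute and a tool call to move; the robot and the scene stay as the last step left them, time stands still between calls to the robot, and variables do not carry over. Pictures are saved under pics/ and viewed, and the job is handed in when it is done.

Besides the shell and the picture viewer there is one more tool, called after "Emit:" in YAML: its name, and indented under it one key for each argument. send_rows: Moves the arm, as the interface text tells. Shift numbers are shares of 30 mm and turn numbers shares of 0.15 rad, none past 1 either way. Its arguments: {"type":"object","properties":{"series":{"type":"array"},"grip":{"type":"number"},"force":{"type":"number"}},"required":["series"]}

```bash
mkdir -p pics; ls; python3 - <<'E'
from station import sensors, imaging, robot
import cv2,numpy as np
print(sensors.state())
for n in ("scene","top"):
    c=imaging.capture(n); np.savez(n+"0.npz",**c)
    cv2.imwrite(f"pics/{n}0.png",cv2.resize(c["frame"][:,:,::-1],(800,600),interpolation=cv2.INTER_CUBIC))
    print(n,c["mtx"],c["R"],c["t"])
E
```

```text
pics
{'time_s': 0.0, 'q': array([ 5.48594957e+01,  3.02780069e+01,  8.21565797e+01, -2.09301165e-03,
        6.76882511e+01, -1.02265364e+01]), 'qvel': array([ 0.01221501,  0.02167218,  0.05317115, -0.02311282, -0.05342214,
        0.0042313 ]), 'joint_efforts': array([ 2.32001012e-04, -4.40048397e+01, -1.76591510e+01,  6.33572834e-02,
        5.82925498e-02, -1.47778765e-04]), 'eef_pos': array([262.79523794, 566.1864753 , 190.08091148]), 'eef_rot': array([-1.79878770e+02, -1.99047808e-02,  1.55086808e+02]), 'contact_force': array([-0.008725  , -0.87324999, -0.45621789]), 'moment': array([ 0.04745014, -0.00831057,  0.02478291]), 'finger_gap': 0.9994267654499762}
scene [[423.56052273   0.         288.80178375]
 [  0.         423.56052273 211.06461796]
 [  0.           0.           1.        ]] [[-0.62425146  0.78119426  0.00675596]
 [ 0.44599202  0.36346525 -0.8179145 ]
 [-0.64140567 -0.50757121 -0.57530012]] [ 266.29962705 -146.93882508 1575.50611276]
top [[437.15082834   0.         278.33600588]
 [  0.         437.15082834 208.04773652]
 [  0.           0.           1.        ]] [[ 0.0079916  -0.99996192  0.00350663]
 [-0.99142228 -0.00838073 -0.13042864]
 [ 0.13045306 -0.00243422 -0.9914515 ]] [ 131.80988355  660.42520778 1448.22415358]
```

View pics/scene0.png

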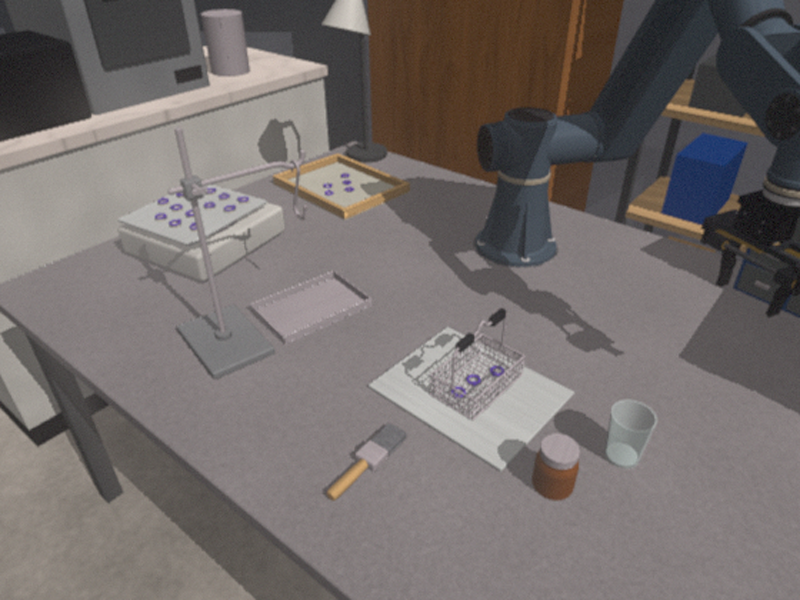

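View pics/top0.png

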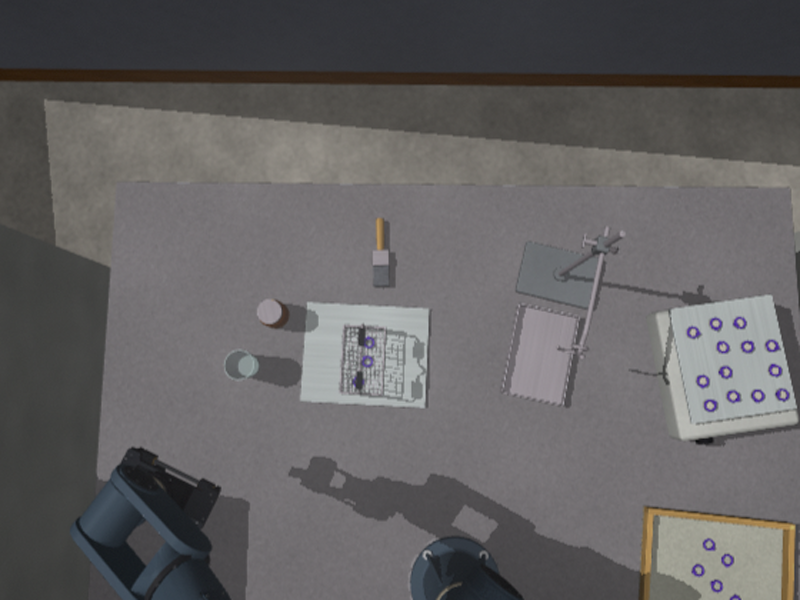

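The scene view shows the basket at about (470,370), the sleeves at (498,318) and (464,342), the S-hook at (298,185), the tray at (310,305), the jar at (556,465) and the beaker at (630,433). In the top view the basket's handle is at (358,355) and the hook at (575,350). I'll enlarge the crops next.

```bash
python3 - <<'E'
import cv2,numpy as np
def crop(n,x0,y0,w,h,s,o):
    f=np.load(n+"0.npz")["frame"][y0:y0+h,x0:x0+w,::-1]
    im=cv2.resize(f,None,fx=s,fy=s,interpolation=cv2.INTER_CUBIC)
    for u in range((x0+9)//10*10,x0+w,10):
        cv2.putText(im,str(u),((u-x0)*s,8),0,.3,(0,255,255),1); cv2.line(im,((u-x0)*s,9),((u-x0)*s,14),(0,255,255),1)
    for v in range((y0+9)//10*10,y0+h,10):
        cv2.putText(im,str(v),(0,(v-y0)*s+4),0,.3,(0,255,255),1); cv2.line(im,(20,(v-y0)*s),(26,(v-y0)*s),(0,255,255),1)
    cv2.imwrite(f"pics/{o}.png",im)
crop("scene",280,205,100,75,8,"c_bs")
crop("scene",120,70,100,90,6,"c_hs")
crop("top",225,215,80,70,8,"c_bt")
crop("top",350,155,90,130,4,"c_ht")
E
```

```text
(no output)
```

View pics/c_bs.png

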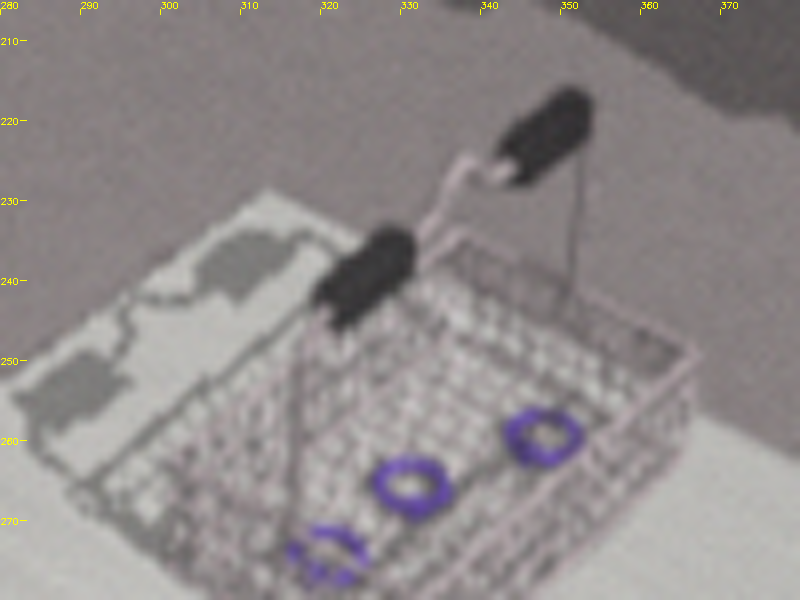

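View pics/c_hs.png

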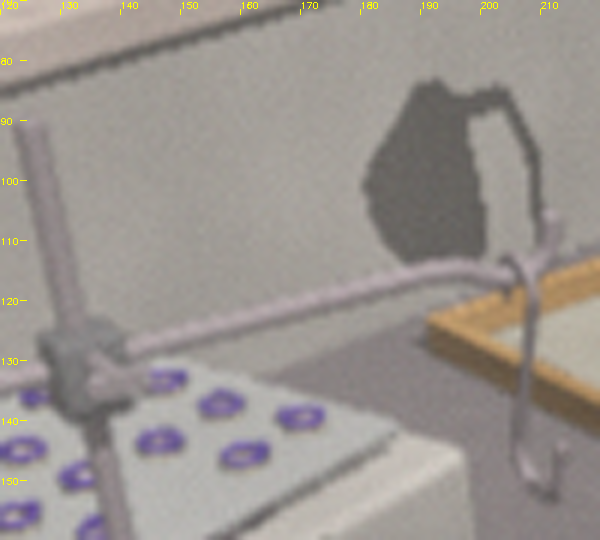

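View pics/c_bt.png

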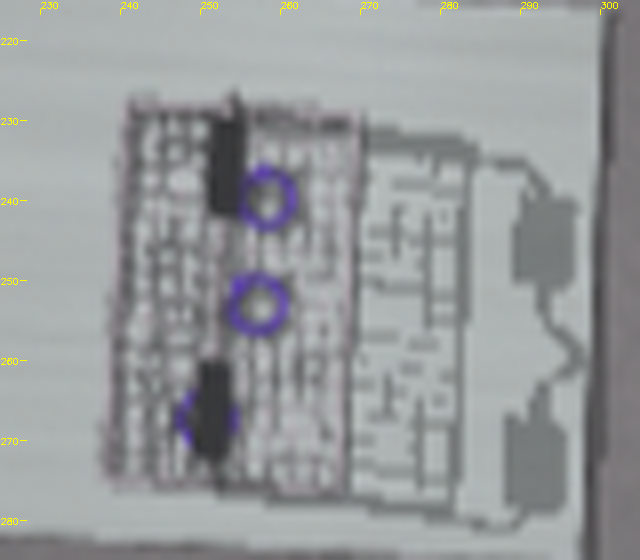

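View pics/c_ht.png

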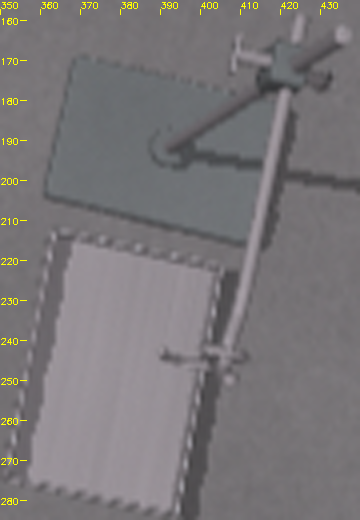

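```bash
cat > h.py <<'E'
import numpy as np
from scipy.optimize import least_squares
class Cam:
    def __init__(s,d): s.d={k:d[k] for k in("frame","range_z","mtx","R","t")}; s.__dict__.update(s.d)
    def ray(s,u,v):
        c=-s.R.T@s.t; d=s.R.T@np.linalg.inv(s.mtx)@np.array([u,v,1.]); return c,d
    def atz(s,u,v,z):
        c,d=s.ray(u,v); return c+d*(z-c[2])/d[2]
    def depth(s,u,v):
        c,d=s.ray(u,v); r=s.range_z[int(round(v)),int(round(u))]; return c+d*r if r>0 else None
    def proj(s,X):
        p=s.mtx@(s.R@np.asarray(X,float)+s.t); return p[:2]/p[2]
def load(n,i=0): return Cam(np.load(f"{n}{i}.npz"))
def tri(A,a,B,b):
    f=lambda X:np.r_[A.proj(X)-a,B.proj(X)-b]
    r=least_squares(f,[500,0,200.]); return r.x,np.abs(r.fun).max()
E
python3 - <<'E'
from h import *
np.set_printoptions(precision=1,suppress=True)
S,T=load("scene"),load("top")
print("near",tri(S,(347,222),T,(251.5,266)),T.atz(251.3,266,147), S.depth(347,222),T.depth(251.5,266))
print("far",tri(S,(326,239),T,(252.6,236)),T.atz(252.8,236,147),S.depth(326,239),T.depth(252.5,236))
# basket rim corners top view (z=58)
for p in [(240.5,228),(269,231),(268,276),(238.5,275)]: print(T.atz(*p,58))
# plate corners
# hook 
for n,p in dict(seat=(210,152),tip=(212,143.5),shanklow=(205.5,145),top=(207,114),armend=(211,107)).items(): print(n,S.depth(*p))
for v in range(105,156,2):
    print(v,[ (u,S.depth(u,v).round()) for u in range(200,216) if S.range_z[v,u]>0 and S.depth(u,v)[2]>130 and S.depth(u,v)[0]>300])
E
```

```text
near (array([463. , 219.8, 136.1]), np.float64(0.14158134774550035)) [462.8 220.3 147. ] [473.9 225.4 145.1] [462.8 219.5 149.2]
far (array([556.8, 218.3, 138.1]), np.float64(0.0425234161705248)) [556.3 217.1 147. ] [564.  222.9 144.9] [556.2 217.9 148.4]
[588.7 263.7  58. ]
[579.5 168.   58. ]
[430.3 169.7  58. ]
[432.8 267.3  58. ]
seat [ 532.3 -205.3  225.4]
tip [ 538.  -186.   260.2]
shanklow [ 528.6 -226.   239.6]
top [ 531.8 -200.8  340.6]
armend [ 516.9 -198.9  356.3]
105 [(210, array([ 513., -207.,  359.])), (211, array([ 512., -204.,  359.]))]
107 [(210, array([ 519., -201.,  356.])), (211, array([ 517., -199.,  356.])), (212, array([ 512., -201.,  354.]))]
109 [(209, array([ 516., -209.,  348.])), (210, array([ 519., -202.,  351.])), (211, array([ 515., -202.,  349.])), (212, array([ 513., -200.,  349.]))]
111 [(209, array([ 516., -210.,  342.])), (210, array([ 517., -204.,  344.])), (211, array([ 516., -202.,  344.])), (212, array([ 512., -202.,  343.]))]
113 [(203, array([ 530., -219.,  338.])), (204, array([ 537., -207.,  343.])), (205, array([ 533., -207.,  342.])), (20
[... 2215 characters left out ...]
40.])), (212, array([ 536., -190.,  254.])), (213, array([ 537., -184.,  256.]))]
147 [(206, array([ 527., -226.,  233.])), (207, array([ 525., -225.,  232.])), (212, array([ 537., -189.,  248.])), (213, array([ 534., -188.,  248.]))]
149 [(207, array([ 530., -219.,  230.])), (208, array([ 524., -223.,  226.])), (212, array([ 539., -188.,  243.])), (213, array([ 534., -189.,  241.]))]
151 [(208, array([ 529., -217.,  223.])), (209, array([ 527., -215.,  223.])), (212, array([ 538., -190.,  236.])), (213, array([ 535., -189.,  235.]))]
153 [(209, array([ 533., -210.,  221.])), (210, array([ 533., -205.,  222.])), (211, array([ 536., -197.,  227.])), (212, array([ 536., -192.,  228.]))]
155 []
```

```bash
python3 - <<'E'
from h import *
np.set_printoptions(precision=1,suppress=True)
S,T=load("scene"),load("top")
a=np.linspace(np.pi,2*np.pi,40); low=np.c_[20*np.cos(a),-96+20*np.sin(a)]
b=np.linspace(0,np.pi,30); up=np.c_[14*np.cos(b),-11+14*np.sin(b)]
sh=np.linspace([-20,-96],[14,-11],60); tip=np.linspace([20,-96],[24,-82],12)
M=np.r_[low,up,sh,tip]; M=np.c_[0*M[:,0],M]
pts=[]
for v in range(119,156):
    for u in range(202,216):
        if S.range_z[v,u]>0:
            p=S.depth(u,v)
            if p[2]>200 and p[0]>500 and p[1]<-150: pts.append(p)
pts=np.array(pts)
def W(q): 
    c,s=np.cos(q[3]),np.sin(q[3]); R=np.array([[c,-s,0],[s,c,0],[0,0,1]]); 
    cr,sr=np.cos(q[4]),np.sin(q[4]); Rx=np.array([[1,0,0],[0,cr,-sr],[0,sr,cr]])
    return M@(R@Rx).T+q[:3]
f=lambda q: np.r_[np.linalg.norm(pts[:,None]-W(q)[None],axis=2).min(1)-3, q[4]*30]
r=least_squares(f,[530,-205,340,-.2,0],loss="soft_l1")
print(len(pts),r.x[:3],np.degrees(r.x[3:]),np.abs(r.fun).mean())
# reproject
import cv2
for C,n,(x0,y0,w,h),s in ((S,"S",(120,70,100,90),6),(T,"T",(350,155,90,130),4)):
    im=cv2.resize(C.frame[y0:y0+h,x0:x0+w,::-1],None,fx=s,fy=s,interpolation=cv2.INTER_CUBIC)
    for p in W(r.x):
        u=C.proj(p); cv2.circle(im,tuple(int(k) for k in ((u-[x0,y0])*s)+s/2),1,(0,0,255),-1)
    cv2.imwrite(f"pics/fit{n}.png",im)
# crossarm
P=[]
for u in range(145,201,3):
    v0=np.interp(u,[140,170,190,203],[126.5,118.5,114,116]); p=S.depth(u,v0)
    if p is not None: P.append(p)
P=np.array(P);print(P)
k=P[(P[:,2]>300)&(P[:,0]>540)]; print(np.degrees(np.arctan2(*np.polyfit(k[:,0],k[:,1],1)[:1],1)))
for p in [(362,213),(405,222),(355,277),(393,284)]: print("tray",T.atz(*p,22))
E
```

```text
102 [ 531.3 -209.   337.5] [-14.3   0.4] 1.0614059820741593
[[  137.1 -1154.4   -90.8]
 [  120.1 -1153.4   -91.9]
 [  678.2  -244.9   349.9]
 [  670.5  -243.    350. ]
 [   68.2 -1150.1   -95.4]
 [   51.1 -1148.2   -96.1]
 [   32.7 -1147.8   -97.7]
 [  637.7  -237.3   349.4]
 [   -7.9 -1151.7  -103.1]
 [  -29.6 -1155.3  -107.1]
 [  -47.6 -1153.1  -108.5]
 [  609.3  -224.1   351.6]
 [  597.5  -227.    348.9]
 [ -111.1 -1158.   -118.6]
 [  583.1  -220.1   349.9]
 [  571.8  -221.8   347.7]
 [  565.6  -217.4   345.6]
 [  560.8  -211.3   344.4]
 [  552.7  -209.1   341.1]]
-15.009853393481762
tray [ 647.3 -152.2   22. ]
tray [ 617.2 -300.    22. ]
tray [ 428.4 -124.7   22. ]
tray [ 406.  -253.1   22. ]
```

```bash
python3 -c "
import cv2,numpy as np
a=cv2.imread('pics/fitS.png');b=cv2.imread('pics/fitT.png')
a=cv2.resize(a,None,fx=.7,fy=.7)
h=max(a.shape[0],b.shape[0]);o=np.zeros((h,a.shape[1]+b.shape[1],3),np.uint8);o[:a.shape[0],:a.shape[1]]=a;o[:b.shape[0],a.shape[1]:]=b
cv2.imwrite('pics/fit2.png',o);print(o.shape)"
```

```text
(520, 780, 3)
```

View pics/fit2.png

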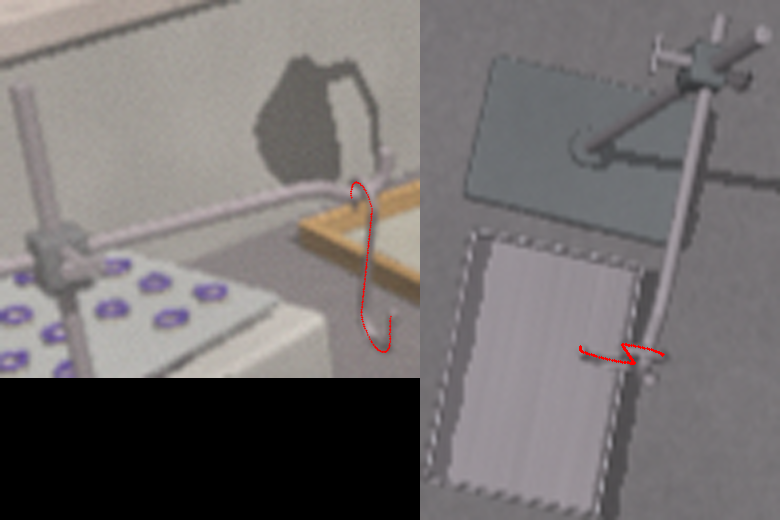

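```bash
python3 - <<'E'
from h import *
import cv2
S,T=load("scene"),load("top")
O=np.array([531.5,-209,337.5]); y=np.radians(-13); c,s=np.cos(y),np.sin(y); R=np.array([[c,-s,0],[s,c,0],[0,0,1]])
K={"seat":[0,0,-116],"tip":[0,24,-80],"bot-":[0,-20,-96],"up+":[0,14,-11],"top":[0,0,3],"up-":[0,-14,-11],"armend":[-24,0,22],"arm150":[150,0,-5]}
for n,p in K.items():
    X=R@np.array(p,float)+O; print(n,X.round(1),T.proj(X).round(1),S.proj(X).round(1))
for C,n,(x0,y0,w,h) in ((S,"S",(195,100,25,60)),(T,"T",(380,230,40,30))):
    k=16 if n=="T" else 9
    im=cv2.resize(C.frame[y0:y0+h,x0:x0+w,::-1],None,fx=k,fy=k,interpolation=cv2.INTER_NEAREST)
    for u in range(x0,x0+w,5): cv2.putText(im,str(u),((u-x0)*k,8),0,.3,(0,255,255),1)
    for v in range(y0,y0+h,5): cv2.putText(im,str(v),(0,(v-y0)*k+k//2),0,.3,(0,255,255),1)
    cv2.imwrite(f"pics/z{n}.png",im)
E
```

```text
seat [ 531.5 -209.   221.5] [394.8 243.9] [209.5 152.8]
tip [ 536.9 -185.6  257.5] [390.  241.3] [212.5 144.3]
bot- [ 527.  -228.5  241.5] [403.3 245.1] [205.3 143.9]
up+ [ 534.6 -195.4  326.5] [400.  240.8] [208.1 119.8]
top [ 531.5 -209.   340.5] [406.6 241.7] [205.  113.3]
up- [ 528.4 -222.6  326.5] [410.1 243.2] [203.  116.5]
armend [ 508.1 -203.6  359.5] [406.9 250.1] [212.1 104.5]
arm150 [ 677.7 -242.7  332.5] [416.3 189. ] [152.9 130.2]
```

View pics/zT.png

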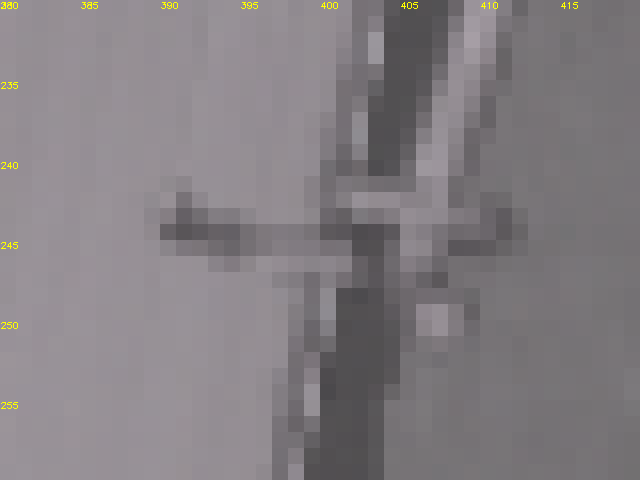

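View pics/zS.png

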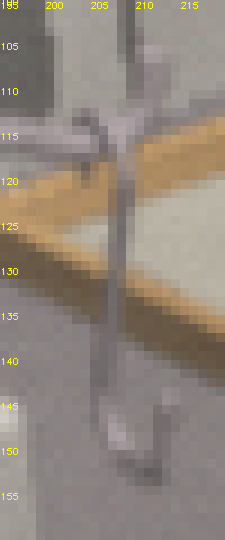

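```bash
cat >> h.py <<'E'
from scipy.spatial.transform import Rotation as Ro
def toolR(yaw_b,lean):
    # tool for a basket/handle yaw yaw_b, leaned back by lean deg
    return Ro.from_euler('z',yaw_b+180,degrees=True)*Ro.from_euler('x',180,degrees=True)*Ro.from_euler('y',-lean,degrees=True)
def plan(target_tcp,Rt):
    from station import sensors
    s=sensors.state(); R0=Ro.from_euler('xyz',s['eef_rot'],degrees=True)
    rv=(R0.inv()*Rt).as_rotvec()
    d=np.array(target_tcp)-s['eef_pos']
    np.set_printoptions(precision=3,suppress=True)
    print("t",s['time_s'],"pos",s['eef_pos'],"rot",s['eef_rot'],"q",s['q'].round(1),"gap",s['finger_gap'],"F",s['contact_force'].round(1))
    print("turn total (units .15)",rv/.15,"| shift now-frame",R0.inv().apply(d)/30,"| shift after-turn frame",Rt.inv().apply(d)/30, "world d",d)
E
python3 - <<'E'
from h import *
Rt=toolR(-1.2,20); print(Rt.as_matrix())
g=np.array([462.5,219.7,138]); tcp=g+19*Rt.as_matrix()[:,2]
print(tcp); plan(tcp+[0,0,100],Rt)
S,T=load("scene"),load("top")
print("jar",T.atz(189,219,85),"beaker",T.atz(166,255,60))
E
```

```text
[[-9.39486531e-01  2.09424199e-02  3.41945133e-01]
 [ 1.96794374e-02  9.99780683e-01 -7.16272945e-03]
 [-3.42020143e-01  1.22731686e-16 -9.39692621e-01]]
[468.99695752 219.56390814 120.14584021]
t 0.1 pos [262.816 566.252 190.175] rot [-179.889   -0.019  155.089] q [ 54.9  30.3  82.1  -0.   67.7 -10.2] gap 1.0063751550163706 F [ 0.2  0.  -0.1]
turn total (units .15) [-0.494 -2.299 -2.729] | shift now-frame [-11.101  -7.588  -0.988] | shift after-turn frame [ -7.026 -11.41    1.494] world d [ 206.181 -346.688   29.971]
jar [614.837 431.951  85.   ] beaker [496.609 509.206  60.   ]
```

Emit:
send_rows:
  series:
    - {"wx":-0.1,"wy":-0.46,"wz":-0.546}
    - {"wx":-0.1,"wy":-0.46,"wz":-0.546}
    - {"wx":-0.1,"wy":-0.46,"wz":-0.546}
    - {"wx":-0.1,"wy":-0.46,"wz":-0.546}
    - {"wx":-0.1,"wy":-0.46,"wz":-0.546}
    - {}
    - {}
  grip: -1
  force: 50

```text
validation failed for argument at $.se...
```

Emit:
send_rows:
  series:
    - {"tx":-0.58,"ty":-0.95,"tz":0.12}
    - {"tx":-0.58,"ty":-0.95,"tz":0.12}
    - {"tx":-0.58,"ty":-0.95,"tz":0.12}
    - {"tx":-0.58,"ty":-0.95,"tz":0.12}
    - {"tx":-0.58,"ty":-0.95,"tz":0.12}
    - {"tx":-0.58,"ty":-0.95,"tz":0.12}
    - {"tx":-0.58,"ty":-0.95,"tz":0.12}
    - {"tx":-0.58,"ty":-0.95,"tz":0.12}
    - {"tx":-0.58,"ty":-0.95,"tz":0.12}
    - {"tx":-0.58,"ty":-0.95,"tz":0.12}
    - {}
    - {}

```text
validation failed for argument at $.se...
```

```bash
python3 - <<'E'
from h import *
Rt=toolR(-1.2,20)
g=np.array([462.5,219.7,138]); tcp=g+19*Rt.as_matrix()[:,2]
plan(tcp+[0,0,60],Rt)
E
```

```text
t 0.1 pos [262.816 566.252 190.175] rot [-179.889   -0.019  155.089] q [ 54.9  30.3  82.1  -0.   67.7 -10.2] gap 1.0063751550163706 F [ 0.2  0.  -0.1]
turn total (units .15) [-0.494 -2.299 -2.729] | shift now-frame [-11.101  -7.586   0.345] | shift after-turn frame [ -6.57  -11.41    2.747] world d [ 206.181 -346.688  -10.029]
```

Emit:
send_rows:
  series:
    - {"tx":0,"ty":0,"tz":0,"wx":-0.1,"wy":-0.46,"wz":-0.546}
    - {"tx":0,"ty":0,"tz":0,"wx":-0.1,"wy":-0.46,"wz":-0.546}
    - {"tx":0,"ty":0,"tz":0,"wx":-0.1,"wy":-0.46,"wz":-0.546}
    - {"tx":0,"ty":0,"tz":0,"wx":-0.1,"wy":-0.46,"wz":-0.546}
    - {"tx":0,"ty":0,"tz":0,"wx":-0.1,"wy":-0.46,"wz":-0.546}
    - {"tx":0,"ty":0,"tz":0,"wx":0,"wy":0,"wz":0}
  grip: -1
  force: 50

```text
time_s: 0.7
eef_pos: [260.5, 565.5, 189.5]
eef_rot: [-179.9, 20.0, 179.0]
contact_force: [-0.1, -0.2, -0.3]
finger_gap: 1.001
```

Emit:
send_rows:
  series:
    - {"tx":-0.58,"ty":-0.95,"tz":0.12,"wx":0,"wy":0,"wz":0}
    - {"tx":-0.58,"ty":-0.95,"tz":0.12,"wx":0,"wy":0,"wz":0}
    - {"tx":-0.58,"ty":-0.95,"tz":0.12,"wx":0,"wy":0,"wz":0}
    - {"tx":-0.58,"ty":-0.95,"tz":0.12,"wx":0,"wy":0,"wz":0}
    - {"tx":-0.58,"ty":-0.95,"tz":0.12,"wx":0,"wy":0,"wz":0}
    - {"tx":-0.58,"ty":-0.95,"tz":0.12,"wx":0,"wy":0,"wz":0}
    - {"tx":-0.58,"ty":-0.95,"tz":0.12,"wx":0,"wy":0,"wz":0}
    - {"tx":-0.58,"ty":-0.95,"tz":0.12,"wx":0,"wy":0,"wz":0}
    - {"tx":-0.58,"ty":-0.95,"tz":0.12,"wx":0,"wy":0,"wz":0}
    - {"tx":-0.58,"ty":-0.95,"tz":0.12,"wx":0,"wy":0,"wz":0}
    - {"tx":0,"ty":0,"tz":0,"wx":0,"wy":0,"wz":0}
    - {"tx":0,"ty":0,"tz":0,"wx":0,"wy":0,"wz":0}

```text
time_s: 1.9
eef_pos: [434.0, 277.4, 216.5]
eef_rot: [179.8, 20.1, 178.5]
contact_force: [0.2, 1.1, 0.5]
finger_gap: 1.003
```

```bash
python3 - <<'E'
from h import *
Rt=toolR(-1.2,20)
g=np.array([462.5,219.7,138]); tcp=g+19*Rt.as_matrix()[:,2]
plan(tcp+[0,0,60],Rt)
E
```

```text
t 1.9 pos [434.013 277.438 216.533] rot [179.776  20.072 178.5  ] q [ 26.   14.2 109.2 -14.2  39.4 -52.9] gap 1.003489595545377 F [0.2 1.1 0.5]
turn total (units .15) [ 0.014  0.008 -0.033] | shift now-frame [-0.726 -1.904  1.549] | shift after-turn frame [-0.719 -1.904  1.552] world d [ 34.984 -57.874 -36.387]
```

Emit:
send_rows:
  series:
    - {"tx":-0.18,"ty":-0.476,"tz":0.388,"wx":0,"wy":0,"wz":0}
    - {"tx":-0.18,"ty":-0.476,"tz":0.388,"wx":0,"wy":0,"wz":0}
    - {"tx":-0.18,"ty":-0.476,"tz":0.388,"wx":0,"wy":0,"wz":0}
    - {"tx":-0.18,"ty":-0.476,"tz":0.388,"wx":0,"wy":0,"wz":0}
    - {"tx":0,"ty":0,"tz":0,"wx":0,"wy":0,"wz":0}
    - {"tx":0,"ty":0,"tz":0,"wx":0,"wy":0,"wz":0}

```text
time_s: 2.5
eef_pos: [467.9, 221.2, 179.7]
eef_rot: [179.8, 20.0, 178.7]
contact_force: [0.2, 0.6, 0.5]
finger_gap: 1.003
```

```bash
python3 - <<'E'
from h import *
import cv2
from station import imaging
Rt=toolR(-1.2,20)
g=np.array([462.5,219.7,138]); tcp=g+19*Rt.as_matrix()[:,2]
plan(tcp,Rt)
c=imaging.capture("scene"); np.savez("scene1.npz",**c)
cv2.imwrite("pics/s1.png",cv2.resize(c["frame"][130:290,240:440,::-1],None,fx=4,fy=3.75,interpolation=cv2.INTER_CUBIC))
E
```

```text
t 2.5 pos [467.87  221.202 179.661] rot [179.823  20.035 178.748] q [ 16.8  17.3 112.7 -11.5  31.3 -63.1] gap 1.0031800125295052 F [0.2 0.6 0.5]
turn total (units .15) [ 0.019  0.004 -0.006] | shift now-frame [ 0.643 -0.06   1.877] | shift after-turn frame [ 0.642 -0.054  1.877] world d [  1.127  -1.638 -59.515]
```

View pics/s1.png

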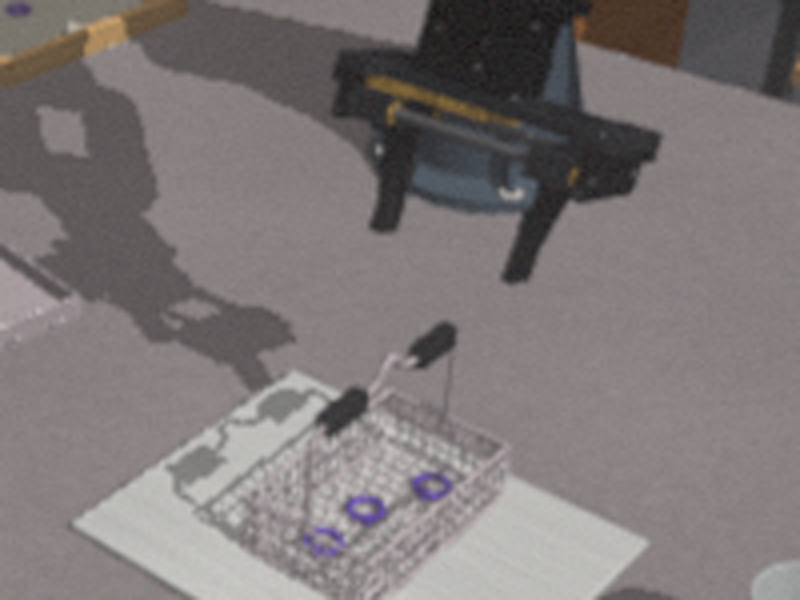

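The open fingers, at (384,228) and (515,278), straddle the near sleeve at (435,342). I'm descending and gripping.

Emit:
send_rows:
  series:
    - {"tx":0.16,"ty":-0.014,"tz":0.47,"wx":0,"wy":0,"wz":0}
    - {"tx":0.16,"ty":-0.014,"tz":0.47,"wx":0,"wy":0,"wz":0}
    - {"tx":0.16,"ty":-0.014,"tz":0.47,"wx":0,"wy":0,"wz":0}
    - {"tx":0.16,"ty":-0.014,"tz":0.47,"wx":0,"wy":0,"wz":0}
    - {"tx":0,"ty":0,"tz":0,"wx":0,"wy":0,"wz":0}
    - {"tx":0,"ty":0,"tz":0,"wx":0,"wy":0,"wz":0}
    - {"tx":0,"ty":0,"tz":0,"wx":0,"wy":0,"wz":0}

```text
time_s: 3.25
eef_pos: [470.0, 219.6, 121.3]
eef_rot: [179.8, 20.2, 178.8]
contact_force: [-0.2, -0.8, -0.4]
finger_gap: 1.0
```

Emit:
send_rows:
  series:
    - {"tx":0,"ty":0,"tz":0,"wx":0,"wy":0,"wz":0}
    - {"tx":0,"ty":0,"tz":0,"wx":0,"wy":0,"wz":0}
    - {"tx":0,"ty":0,"tz":0,"wx":0,"wy":0,"wz":0}
    - {"tx":0,"ty":0,"tz":0,"wx":0,"wy":0,"wz":0}
    - {"tx":0,"ty":0,"tz":0,"wx":0,"wy":0,"wz":0}
    - {"tx":0,"ty":0,"tz":0,"wx":0,"wy":0,"wz":0}
    - {"tx":0,"ty":0,"tz":0,"wx":0,"wy":0,"wz":0}
    - {"tx":0,"ty":0,"tz":0,"wx":0,"wy":0,"wz":0}
  grip: 1
  force: 50

```text
time_s: 4.05
eef_pos: [469.5, 218.9, 120.2]
eef_rot: [179.9, 20.1, 178.8]
contact_force: [0.0, -0.2, -0.4]
finger_gap: 0.355
```

```bash
python3 - <<'E'
from h import *
import cv2
from station import imaging
Rt=toolR(-1.2,20)
g=np.array([462.5,219.7,138]); tcp=g+19*Rt.as_matrix()[:,2]
plan(tcp,Rt)
c=imaging.capture("scene"); np.savez("scene2.npz",**c)
cv2.imwrite("pics/s2.png",cv2.resize(c["frame"][170:290,260:400,::-1],None,fx=5,fy=5,interpolation=cv2.INTER_CUBIC))
E
```

```text
t 4.05 pos [469.492 218.858 120.223] rot [179.852  20.079 178.767] q [ 16.5  24.1 116.3 -16.4  21.2 -58. ] gap 0.35547354850307034 F [ 0.  -0.2 -0.4]
turn total (units .15) [ 0.016  0.009 -0.004] | shift now-frame [ 0.017  0.023 -0.003] | shift after-turn frame [ 0.017  0.023 -0.003] world d [-0.495  0.705 -0.077]
```

View pics/s2.png

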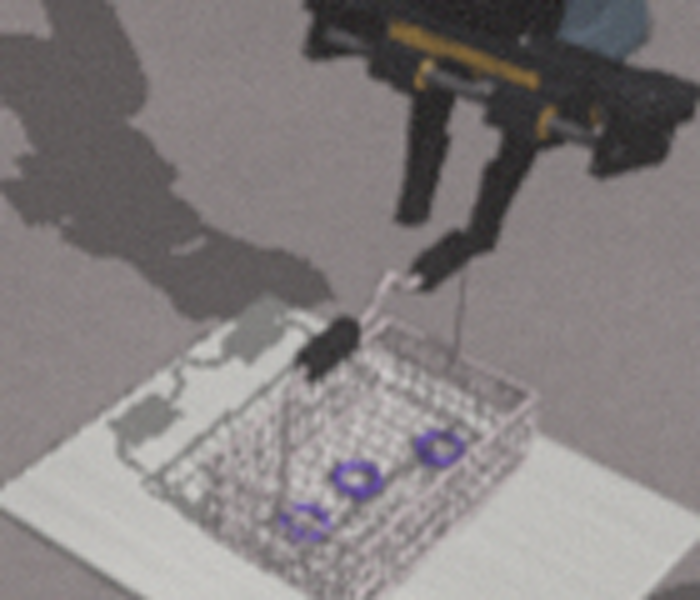

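Emit:
send_rows:
  series:
    - {"tx":0,"ty":0,"tz":0,"wx":0,"wy":0,"wz":0}
    - {"tx":0,"ty":0,"tz":0,"wx":0,"wy":0,"wz":0}
    - {"tx":0,"ty":0,"tz":0,"wx":0,"wy":0,"wz":0}
    - {"tx":0,"ty":0,"tz":0,"wx":0,"wy":0,"wz":0}
    - {"tx":0,"ty":0,"tz":0,"wx":0,"wy":0,"wz":0}
    - {"tx":0,"ty":0,"tz":0,"wx":0,"wy":0,"wz":0}

```text
time_s: 4.7
eef_pos: [470.3, 219.3, 120.8]
eef_rot: [179.8, 20.2, 178.8]
contact_force: [-0.0, 2.2, 2.8]
finger_gap: 0.008
```

```bash
python3 - <<'E'
from h import *
import cv2
from station import imaging
Rt=toolR(-1.2,20)
g=np.array([462.5,219.7,138]); tcp=g+19*Rt.as_matrix()[:,2]
plan(tcp,Rt)
c=imaging.capture("scene"); np.savez("scene3.npz",**c)
cv2.imwrite("pics/s3.png",cv2.resize(c["frame"][170:290,260:400,::-1],None,fx=5,fy=5,interpolation=cv2.INTER_CUBIC))
E
```

```text
t 4.7 pos [470.291 219.278 120.773] rot [179.799  20.19  178.762] q [ 16.5  24.  116.2 -16.4  21.1 -58. ] gap 0.007694149371057453 F [-0.   2.2  2.8]
turn total (units .15) [ 0.022  0.022 -0.004] | shift now-frame [0.048 0.009 0.005] | shift after-turn frame [0.048 0.009 0.005] world d [-1.295  0.286 -0.628]
```

View pics/s3.png

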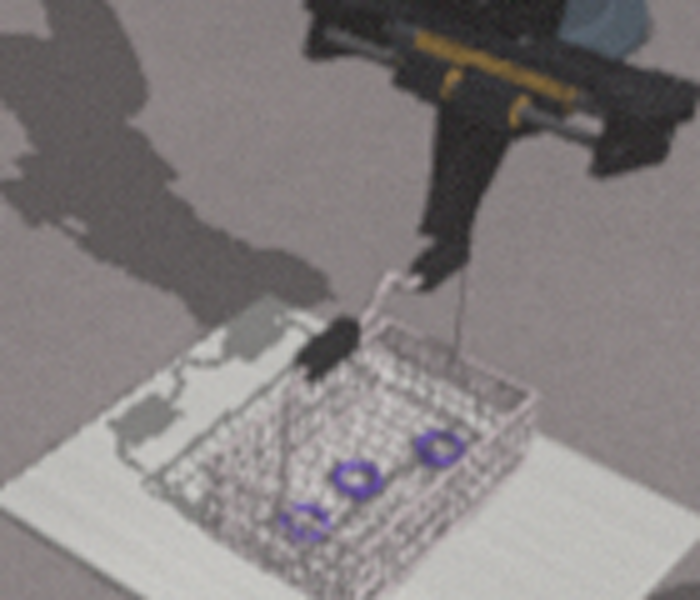

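```bash
python3 - <<'E'
from h import *
import cv2
from station import imaging
S,T=load("scene",3),load("top")
for p in [(470.3,219.3,120.8),(462.5,219.7,138),(462.5,219.7,147)]: print(S.proj(p),T.proj(p))
c=imaging.capture("top"); np.savez("top3.npz",**c)
x0,y0=220,210
im=cv2.resize(c["frame"][y0:y0+75,x0:x0+100,::-1],None,fx=8,fy=8,interpolation=cv2.INTER_NEAREST)
for p in [(470.3,219.3,120.8)]:
    q=(T.proj(p)-[x0,y0]+.5)*8; cv2.circle(im,tuple(int(k) for k in q),4,(0,0,255),1)
cv2.imwrite("pics/t3.png",im)
x0,y0=320,190
im=cv2.resize(S.frame[y0:y0+75,x0:x0+80,::-1],None,fx=8,fy=8,interpolation=cv2.INTER_NEAREST)
q=(S.proj((470.3,219.3,120.8))-[x0,y0]+.5)*8; cv2.circle(im,tuple(int(k) for k in q),4,(0,0,255),1)
cv2.imwrite("pics/s3z.png",im)
for u,v in [(350,210),(350,214),(351,217),(348,222),(346,224)]: print(u,v,S.depth(u,v))
E
```

```text
[344.93035041 228.00441279] [252.1248255  263.60607498]
[347.25577123 221.30901277] [251.65121856 266.08739271]
[347.55907688 218.47842604] [251.48655813 266.09087119]
350 210 [458.87323626 222.06092183 172.52887902]
350 214 [462.31362085 225.15874017 163.42380172]
351 217 [459.40210289 227.37391581 153.43782714]
348 222 [472.5243337  227.49397573 145.21848446]
346 224 [479.48023325 226.21750957 142.32757028]
```

View pics/t3.png

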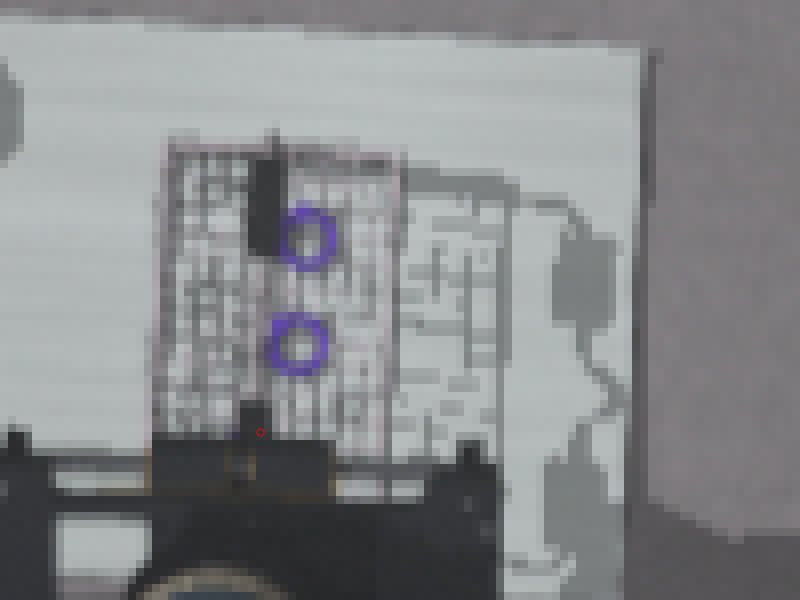

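View pics/s3z.png

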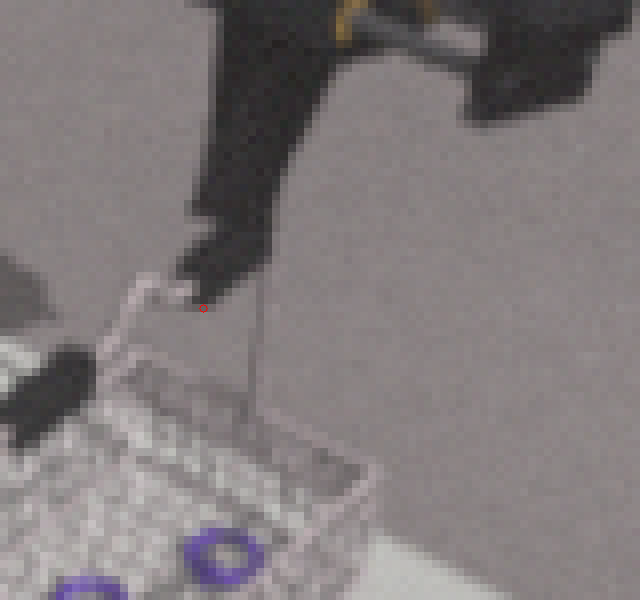

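```bash
python3 - <<'E'
from h import *
import cv2
S1,S2,S3=load("scene",1),load("scene",2),load("scene",3)
R=toolR(-1.2,20).as_matrix()
for S,p,n in ((S1,(467.9,221.2,179.7),1),(S2,(469.5,218.9,120.2),2)):
    p=np.array(p); 
    x0,y0=300,(140 if n==1 else 160)
    im=cv2.resize(S.frame[y0:y0+75,x0:x0+90,::-1],None,fx=8,fy=8,interpolation=cv2.INTER_NEAREST)
    for h in ((43.5,-43.5) if n==1 else (15.5,-15.5)):
        for k,col in ((0,(0,0,255)),(19,(0,255,0)),(70,(255,0,0))):
            X=p+R@np.array([0,h,-k]); q=(S.proj(X)-[x0,y0]+.5)*8
            cv2.circle(im,tuple(int(a) for a in q),4,col,1)
    cv2.imwrite(f"pics/g{n}.png",im)
E
```

```text
(no output)
```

View pics/g1.png

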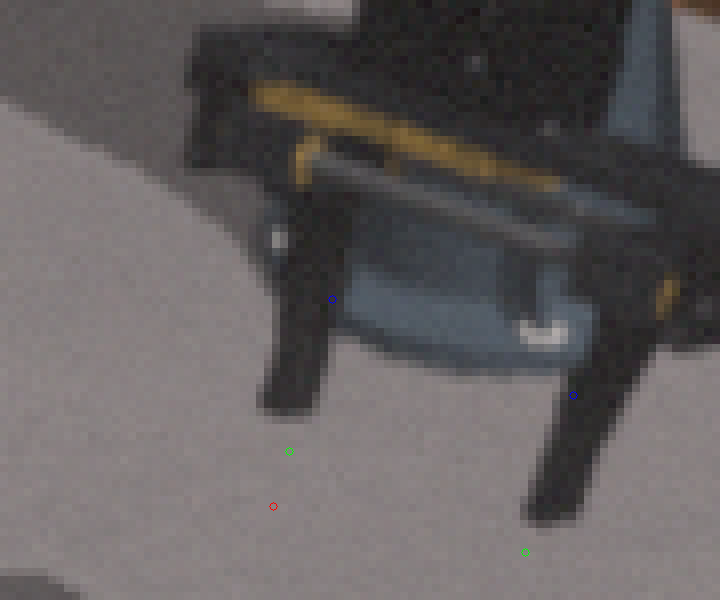

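View pics/g2.png

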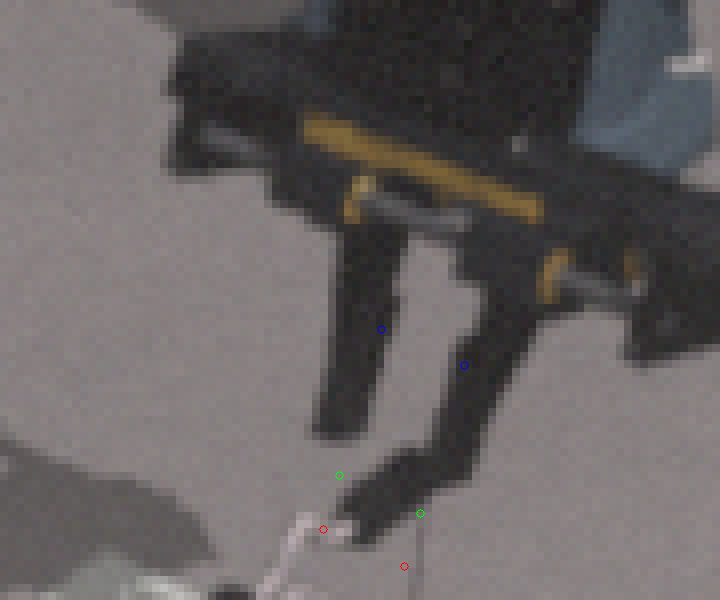

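The grip closed on nothing (gap 0.008). In both views the real finger ends sit about 30 mm short of the reported TCP, measured along the tool axis. The basket hasn't moved. I'll back off, reopen, and measure that offset properly.

Emit:
send_rows:
  series:
    - {"tx":0,"ty":0,"tz":-0.5,"wx":0,"wy":0,"wz":0}
    - {"tx":0,"ty":0,"tz":-0.5,"wx":0,"wy":0,"wz":0}
    - {"tx":0,"ty":0,"tz":0,"wx":0,"wy":0,"wz":0}
    - {"tx":0,"ty":0,"tz":0,"wx":0,"wy":0,"wz":0}

```text
time_s: 5.2
eef_pos: [458.6, 218.7, 148.0]
eef_rot: [179.9, 20.0, 178.8]
contact_force: [0.3, -0.6, 0.2]
finger_gap: 0.001
```

```bash
python3 - <<'E'
from h import *
import cv2
from station import imaging,sensors
s=sensors.state(); print(s["eef_pos"],s["eef_rot"],s["finger_gap"],s["contact_force"])
p=s["eef_pos"]; R=Ro.from_euler('xyz',s['eef_rot'],degrees=True).as_matrix()
for n,x0,y0 in (("scene",310,160),("top",210,215)):
    c=imaging.capture(n); np.savez(n+"4.npz",**c); C=Cam(c)
    im=cv2.resize(C.frame[y0:y0+75,x0:x0+80,::-1],None,fx=8,fy=8,interpolation=cv2.INTER_NEAREST)
    for k in (0,10,20,30,40,50):
        q=(C.proj(p-R[:,2]*k)-[x0,y0]+.5)*8; cv2.circle(im,tuple(int(a) for a in q),3,(0,0,255) if k!=30 else (0,255,0),1)
    cv2.imwrite(f"pics/{n}4.png",im)
    if n=="scene":
        for v in range(190,216,2):
            o=[(u,C.depth(u,v)) for u in range(335,362) if C.range_z[v,u]>0 and C.frame[v,u].sum()<160]
            print(v,[(u,*(R.T@(d-p)).round(0)) for u,d in o][:8])
E
```

```text
[458.63402412 218.6613537  147.98943071] [179.89093669  20.02058692 178.7766056 ] 0.000706368145806778 [ 0.32874849 -0.64961057  0.16222414]
190 [(350, np.float64(-13.0), np.float64(-10.0), np.float64(-73.0)), (351, np.float64(-12.0), np.float64(-8.0), np.float64(-73.0)), (352, np.float64(-12.0), np.float64(-5.0), np.float64(-74.0)), (353, np.float64(-11.0), np.float64(-3.0), np.float64(-75.0)), (354, np.float64(-10.0), np.float64(-1.0), np.float64(-75.0)), (355, np.float64(-10.0), np.float64(2.0), np.float64(-76.0)), (356, np.float64(-14.0), np.float64(6.0), np.float64(-78.0)), (357, np.float64(-13.0), np.float64(9.0), np.float64(-79.0))]
192 [(350, np.float64(-7.0), np.float64(-11.0), np.float64(-66.0)), (351, np.float64(-10.0), np.float64(-7.0), np.float64(-68.0)), (352, np.float64(-9.0), np.float64(-5.0), np.float64(-68.0)), (353, np.float64(-14.0), np.float64(-0.0), np.float64(-71.0)), (354, np.float64(-13.0), np.float64(2.0), np.float64(-72.0)), (355, np.float64(-13.0), np.float64(5.0), np.float64(-73.0)), (356, np.float64(-12.0), np.float64(7.0), np.float64(-73.0)), (357, np.f
[... 2507 characters left out ...]
float64(8.0), np.float64(8.0), np.float64(-45.0))]
204 [(348, np.float64(-11.0), np.float64(-6.0), np.float64(-36.0)), (352, np.float64(-13.0), np.float64(6.0), np.float64(-41.0)), (353, np.float64(-9.0), np.float64(7.0), np.float64(-41.0)), (354, np.float64(-7.0), np.float64(9.0), np.float64(-41.0)), (355, np.float64(1.0), np.float64(8.0), np.float64(-40.0)), (356, np.float64(4.0), np.float64(9.0), np.float64(-40.0))]
206 [(351, np.float64(-8.0), np.float64(3.0), np.float64(-34.0)), (352, np.float64(-13.0), np.float64(8.0), np.float64(-36.0)), (353, np.float64(-9.0), np.float64(9.0), np.float64(-36.0)), (354, np.float64(-5.0), np.float64(9.0), np.float64(-36.0))]
208 []
210 []
212 []
214 []
```

View pics/scene4.png

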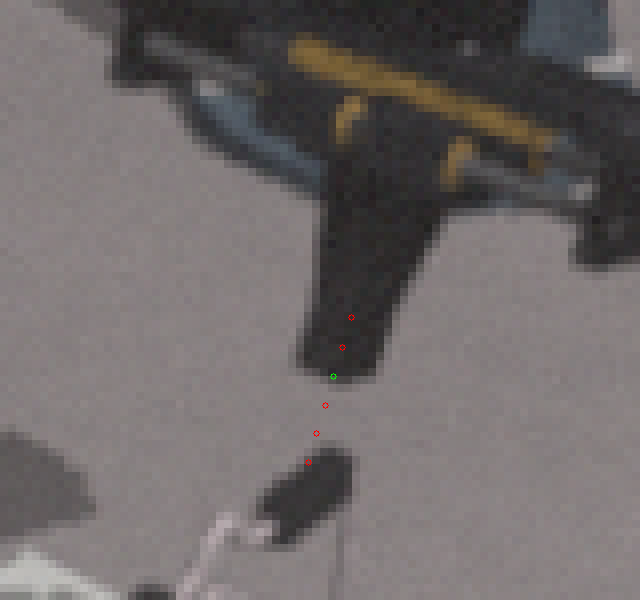

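The depth readings fix the real finger ends about 32 mm behind the reported TCP along tool z. They are centred in x and y to within 1 mm, so I'll use that correction. Next I open, go down 62 mm along the tool and grip.

Emit:
send_rows:
  series:
    - {"tx":0,"ty":0,"tz":0,"wx":0,"wy":0,"wz":0}
    - {"tx":0,"ty":0,"tz":0,"wx":0,"wy":0,"wz":0}
    - {"tx":0,"ty":0,"tz":0,"wx":0,"wy":0,"wz":0}
    - {"tx":0,"ty":0,"tz":0,"wx":0,"wy":0,"wz":0}
    - {"tx":0,"ty":0,"tz":0,"wx":0,"wy":0,"wz":0}
    - {"tx":0,"ty":0,"tz":0,"wx":0,"wy":0,"wz":0}
    - {"tx":0,"ty":0,"tz":0,"wx":0,"wy":0,"wz":0}
    - {"tx":0,"ty":0,"tz":0,"wx":0,"wy":0,"wz":0}
  grip: -1

```text
time_s: 6.1
eef_pos: [459.2, 219.1, 148.5]
eef_rot: [179.8, 20.1, 178.8]
contact_force: [-0.0, 1.1, 0.2]
finger_gap: 0.647
```

Emit:
send_rows:
  series:
    - {"tx":0,"ty":0.01,"tz":0.4,"wx":0,"wy":0,"wz":0}
    - {"tx":0,"ty":0.01,"tz":0.4,"wx":0,"wy":0,"wz":0}
    - {"tx":0,"ty":0.01,"tz":0.4,"wx":0,"wy":0,"wz":0}
    - {"tx":0,"ty":0,"tz":0.4,"wx":0,"wy":0,"wz":0}
    - {"tx":0,"ty":0,"tz":0.45,"wx":0,"wy":0,"wz":0}
    - {"tx":0,"ty":0,"tz":0,"wx":0,"wy":0,"wz":0}
    - {"tx":0,"ty":0,"tz":0,"wx":0,"wy":0,"wz":0}
    - {"tx":0,"ty":0,"tz":0,"wx":0,"wy":0,"wz":0}

```text
time_s: 6.9
eef_pos: [480.3, 219.7, 90.8]
eef_rot: [179.8, 20.1, 178.8]
contact_force: [0.1, -0.1, -0.1]
finger_gap: 1.002
```

```bash
cat >> h.py <<'E'
def snap(n,i,x0,y0,w,h,k):
    import cv2; from station import imaging
    c=imaging.capture(n); np.savez(f"{n}{i}.npz",**c)
    cv2.imwrite(f"pics/{n}{i}.png",cv2.resize(c["frame"][y0:y0+h,x0:x0+w,::-1],None,fx=k,fy=k,interpolation=cv2.INTER_CUBIC)); return Cam(c)
E
python3 - <<'E'
from h import *
Rt=toolR(-1.2,20)
plan([479.9,219.3,90.1],Rt); snap("scene",5,290,170,100,75,8)
E
```

```text
t 6.9 pos [480.297 219.651  90.755] rot [179.848  20.086 178.768] q [ 16.2  28.2 116.4 -19.9  17.1 -54.5] gap 1.0022776030631542 F [ 0.1 -0.1 -0.1]
turn total (units .15) [ 0.016  0.01  -0.003] | shift now-frame [ 0.02  -0.012  0.016] | shift after-turn frame [ 0.02  -0.012  0.016] world d [-0.397 -0.351 -0.655]
```

View pics/scene5.png

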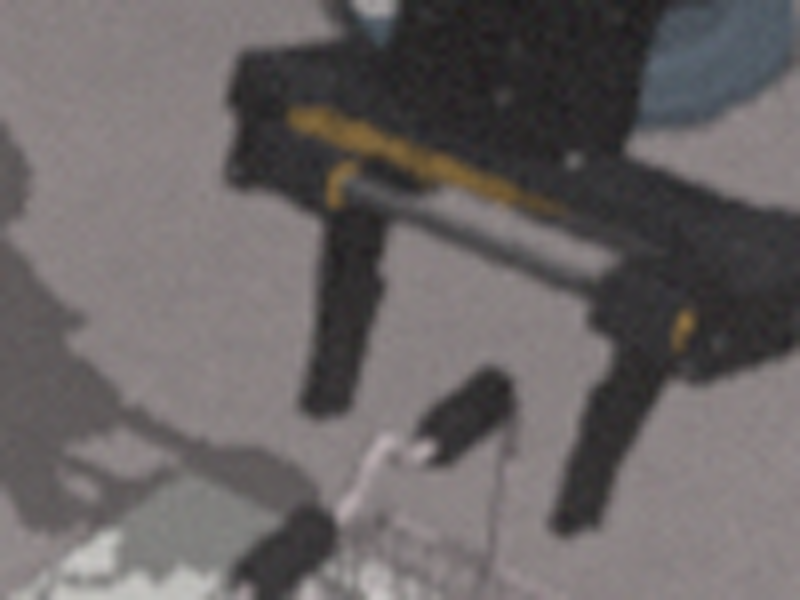

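The finger ends, at (325,412) and (575,528), are now on both sides of and below the sleeve at (465,415). I'm closing.

Emit:
send_rows:
  series:
    - {"tx":0,"ty":0,"tz":0,"wx":0,"wy":0,"wz":0}
    - {"tx":0,"ty":0,"tz":0,"wx":0,"wy":0,"wz":0}
    - {"tx":0,"ty":0,"tz":0,"wx":0,"wy":0,"wz":0}
    - {"tx":0,"ty":0,"tz":0,"wx":0,"wy":0,"wz":0}
    - {"tx":0,"ty":0,"tz":0,"wx":0,"wy":0,"wz":0}
    - {"tx":0,"ty":0,"tz":0,"wx":0,"wy":0,"wz":0}
    - {"tx":0,"ty":0,"tz":0,"wx":0,"wy":0,"wz":0}
    - {"tx":0,"ty":0,"tz":0,"wx":0,"wy":0,"wz":0}
    - {"tx":0,"ty":0,"tz":0,"wx":0,"wy":0,"wz":0}
    - {"tx":0,"ty":0,"tz":0,"wx":0,"wy":0,"wz":0}
    - {"tx":0,"ty":0,"tz":0,"wx":0,"wy":0,"wz":0}
    - {"tx":0,"ty":0,"tz":0,"wx":0,"wy":0,"wz":0}
  grip: 1
  force: 50

```text
time_s: 8.15
eef_pos: [480.1, 219.6, 90.5]
eef_rot: [179.9, 20.1, 178.8]
contact_force: [0.2, 0.8, -2.1]
finger_gap: 0.142
```

Emit:
send_rows:
  series:
    - {"tx":0,"ty":0,"tz":0,"wx":0,"wy":0,"wz":0}
    - {"tx":0,"ty":0,"tz":0,"wx":0,"wy":0,"wz":0}
    - {"tx":0,"ty":0,"tz":0,"wx":0,"wy":0,"wz":0}
    - {"tx":0,"ty":0,"tz":0,"wx":0,"wy":0,"wz":0}

```text
time_s: 8.55
eef_pos: [480.2, 219.6, 90.6]
eef_rot: [179.9, 20.1, 178.8]
contact_force: [-0.1, 0.2, -1.6]
finger_gap: 0.141
```

The gap of 0.141 (12.3 mm) matches the 13 mm sleeve, so it's held. I'll lift gently 30 mm and check.

Emit:
send_rows:
  series:
    - {"tx":-0.034,"ty":0,"tz":-0.094,"wx":0,"wy":0,"wz":0}
    - {"tx":-0.068,"ty":0,"tz":-0.188,"wx":0,"wy":0,"wz":0}
    - {"tx":-0.068,"ty":0,"tz":-0.188,"wx":0,"wy":0,"wz":0}
    - {"tx":-0.068,"ty":0,"tz":-0.188,"wx":0,"wy":0,"wz":0}
    - {"tx":-0.068,"ty":0,"tz":-0.188,"wx":0,"wy":0,"wz":0}
    - {"tx":-0.034,"ty":0,"tz":-0.094,"wx":0,"wy":0,"wz":0}
    - {"tx":0,"ty":0,"tz":0,"wx":0,"wy":0,"wz":0}
    - {"tx":0,"ty":0,"tz":0,"wx":0,"wy":0,"wz":0}

```text
time_s: 9.35
eef_pos: [480.1, 219.5, 120.7]
eef_rot: [179.9, 20.1, 178.8]
contact_force: [-0.6, -0.4, -2.2]
finger_gap: 0.142
```

```bash
python3 - <<'E'
from h import *
Rt=toolR(-1.2,20)
plan([480.2,219.6,200],Rt); snap("scene",6,260,160,150,120,5)
E
```

```text
t 9.35 pos [480.1   219.539 120.737] rot [179.853  20.081 178.768] q [ 16.2  24.5 115.  -15.5  21.9 -59.1] gap 0.14247007278703952 F [-0.6 -0.4 -2.2]
turn total (units .15) [ 0.016  0.009 -0.003] | shift now-frame [-0.91   0.008 -2.48 ] | shift after-turn frame [-0.907  0.002 -2.482] world d [ 0.1    0.061 79.263]
```

View pics/scene6.png

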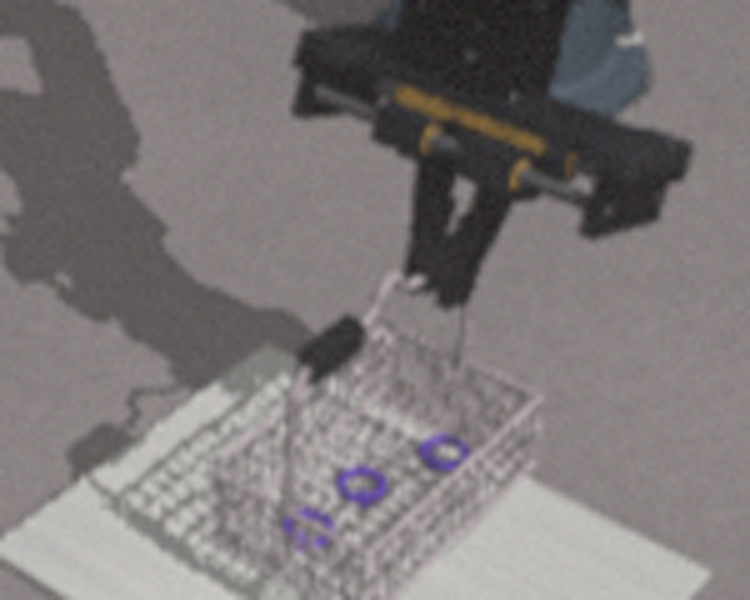

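The far sleeve, at (330,348) in the crop, has risen by exactly the amount of the lift. That means the basket is level, and all three prints are in it. I'll raise it about 95 mm.

Emit:
send_rows:
  series:
    - {"tx":-0.05,"ty":0,"tz":-0.14,"wx":0,"wy":0,"wz":0}
    - {"tx":-0.11,"ty":0,"tz":-0.3,"wx":0,"wy":0,"wz":0}
    - {"tx":-0.11,"ty":0,"tz":-0.3,"wx":0,"wy":0,"wz":0}
    - {"tx":-0.11,"ty":0,"tz":-0.3,"wx":0,"wy":0,"wz":0}
    - {"tx":-0.11,"ty":0,"tz":-0.3,"wx":0,"wy":0,"wz":0}
    - {"tx":-0.11,"ty":0,"tz":-0.3,"wx":0,"wy":0,"wz":0}
    - {"tx":-0.11,"ty":0,"tz":-0.3,"wx":0,"wy":0,"wz":0}
    - {"tx":-0.11,"ty":0,"tz":-0.3,"wx":0,"wy":0,"wz":0}
    - {"tx":-0.11,"ty":0,"tz":-0.3,"wx":0,"wy":0,"wz":0}
    - {"tx":-0.11,"ty":0,"tz":-0.3,"wx":0,"wy":0,"wz":0}
    - {"tx":-0.05,"ty":0,"tz":-0.14,"wx":0,"wy":0,"wz":0}

```text
time_s: 10.5
eef_pos: [480.8, 219.5, 217.2]
eef_rot: [179.8, 20.2, 178.8]
contact_force: [-0.3, 0.7, -3.0]
finger_gap: 0.144
```

Emit:
send_rows:
  series:
    - {"tx":0,"ty":0,"tz":0,"wx":0.04,"wy":0,"wz":0.11}
    - {"tx":0,"ty":0,"tz":0,"wx":0.075,"wy":0,"wz":0.206}
    - {"tx":0,"ty":0,"tz":0,"wx":0.075,"wy":0,"wz":0.206}
    - {"tx":0,"ty":0,"tz":0,"wx":0.075,"wy":0,"wz":0.206}
    - {"tx":0,"ty":0,"tz":0,"wx":0.075,"wy":0,"wz":0.206}
    - {"tx":0,"ty":0,"tz":0,"wx":0.075,"wy":0,"wz":0.206}
    - {"tx":0,"ty":0,"tz":0,"wx":0.04,"wy":0,"wz":0.11}
    - {"tx":0,"ty":0,"tz":0,"wx":0,"wy":0,"wz":0}

```text
time_s: 11.3
eef_pos: [480.1, 219.5, 215.4]
eef_rot: [179.9, 20.0, 167.3]
contact_force: [0.5, 0.5, -2.5]
finger_gap: 0.144
```

```bash
cat >> h.py <<'E'
YAW=-12.5; SEAT=np.array([529.5,-209,224.5])
def hk(x,y,z): # offset from seat in hook axes -> world
    return SEAT+Ro.from_euler('z',YAW,degrees=True).apply([x,y,z])
def rep_for_bend(B,Rt):
    ux=Ro.from_euler('z',YAW,degrees=True).apply([1,0,0])
    return np.asarray(B)-48*ux-[0,0,13.5]+51*Rt.as_matrix()[:,2]
E
python3 - <<'E'
from h import *
Rt=toolR(YAW,20)
plan(rep_for_bend(hk(0,75,50),Rt),Rt)
print(rep_for_bend(hk(0,75,50),Rt))
E
```

```text
t 11.3 pos [480.059 219.499 215.414] rot [179.856  20.012 167.342] q [ 19.   15.7 107.1 -15.7  41.  -47.9] gap 0.1440628264649681 F [ 0.5  0.5 -2.5]
turn total (units .15) [ 0.01   0.001 -0.017] | shift now-frame [ -3.462 -11.081   1.316] | shift after-turn frame [ -3.433 -11.088   1.333] world d [  35.841 -348.663   -2.338]
[ 515.9   -129.164  213.076]
```

Emit:
send_rows:
  series:
    - {"tx":-0.062,"ty":-0.2,"tz":0.024,"wx":0,"wy":0,"wz":0}
    - {"tx":-0.093,"ty":-0.3,"tz":0.036,"wx":0,"wy":0,"wz":0}
    - {"tx":-0.13,"ty":-0.42,"tz":0.05,"wx":0,"wy":0,"wz":0}
    - {"tx":-0.13,"ty":-0.42,"tz":0.05,"wx":0,"wy":0,"wz":0}
    - {"tx":-0.13,"ty":-0.42,"tz":0.05,"wx":0,"wy":0,"wz":0}
    - {"tx":-0.13,"ty":-0.42,"tz":0.05,"wx":0,"wy":0,"wz":0}
    - {"tx":-0.13,"ty":-0.42,"tz":0.05,"wx":0,"wy":0,"wz":0}
    - {"tx":-0.13,"ty":-0.42,"tz":0.05,"wx":0,"wy":0,"wz":0}
    - {"tx":-0.13,"ty":-0.42,"tz":0.05,"wx":0,"wy":0,"wz":0}
    - {"tx":-0.13,"ty":-0.42,"tz":0.05,"wx":0,"wy":0,"wz":0}
    - {"tx":-0.13,"ty":-0.42,"tz":0.05,"wx":0,"wy":0,"wz":0}
    - {"tx":-0.13,"ty":-0.42,"tz":0.05,"wx":0,"wy":0,"wz":0}

```text
time_s: 12.5
eef_pos: [494.7, 70.0, 214.7]
eef_rot: [179.9, 20.0, 167.3]
contact_force: [0.0, -0.4, -2.8]
finger_gap: 0.144
```

Emit:
send_rows:
  series:
    - {"tx":-0.13,"ty":-0.42,"tz":0.05,"wx":0,"wy":0,"wz":0}
    - {"tx":-0.13,"ty":-0.42,"tz":0.05,"wx":0,"wy":0,"wz":0}
    - {"tx":-0.13,"ty":-0.42,"tz":0.05,"wx":0,"wy":0,"wz":0}
    - {"tx":-0.13,"ty":-0.42,"tz":0.05,"wx":0,"wy":0,"wz":0}
    - {"tx":-0.13,"ty":-0.42,"tz":0.05,"wx":0,"wy":0,"wz":0}
    - {"tx":-0.13,"ty":-0.42,"tz":0.05,"wx":0,"wy":0,"wz":0}
    - {"tx":-0.13,"ty":-0.42,"tz":0.05,"wx":0,"wy":0,"wz":0}
    - {"tx":-0.13,"ty":-0.42,"tz":0.05,"wx":0,"wy":0,"wz":0}
    - {"tx":-0.13,"ty":-0.42,"tz":0.05,"wx":0,"wy":0,"wz":0}
    - {"tx":-0.093,"ty":-0.3,"tz":0.036,"wx":0,"wy":0,"wz":0}
    - {"tx":-0.062,"ty":-0.2,"tz":0.024,"wx":0,"wy":0,"wz":0}
    - {"tx":0,"ty":0,"tz":0,"wx":0,"wy":0,"wz":0}

```text
time_s: 13.7
eef_pos: [508.5, -64.4, 213.7]
eef_rot: [179.9, 20.1, 167.2]
contact_force: [-0.2, -0.8, -1.8]
finger_gap: 0.145
```

```bash
python3 - <<'E'
from h import *
Rt=toolR(YAW,20)
plan(rep_for_bend(hk(0,75,50),Rt),Rt)
snap("scene",7,150,60,200,150,4); snap("top",7,300,180,160,120,5)
E
```

```text
t 13.7 pos [508.482 -64.39  213.678] rot [179.866  20.07  167.242] q [ -21.9   12.4  112.6    5.7   35.3 -103.3] gap 0.14538729947086762 F [-0.2 -0.8 -1.8]
turn total (units .15) [ 0.005  0.008 -0.028] | shift now-frame [-0.667 -2.052  0.26 ] | shift after-turn frame [-0.659 -2.054  0.261] world d [  7.419 -64.774  -0.602]
```

View pics/scene7.png

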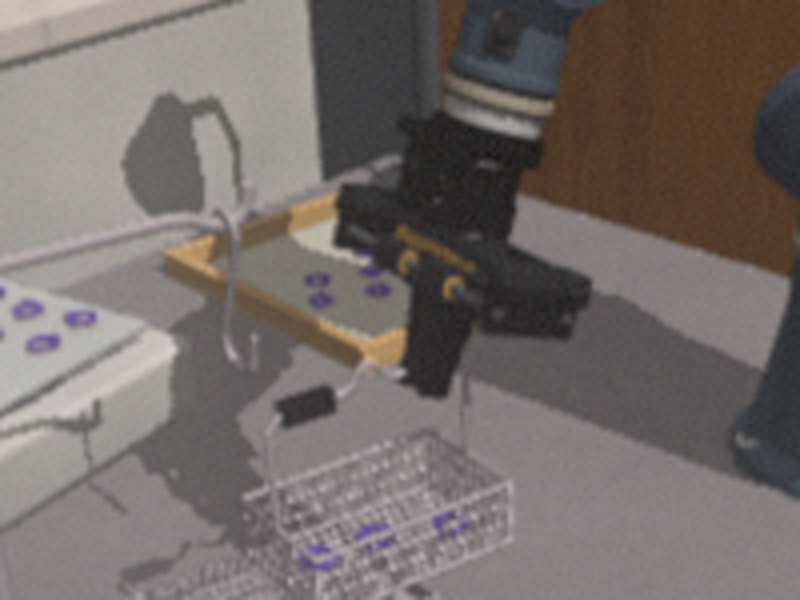

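View pics/top7.png

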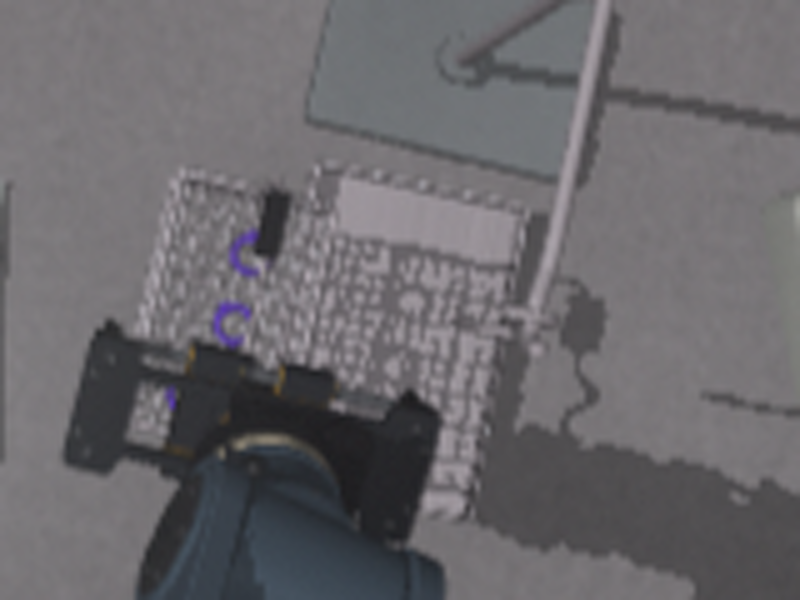

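The scene view shows the crown of the bend at (368,365), the far sleeve at (307,404), the hook tip at (253,338) and all three prints in the basket. I'll check the predicted points against these.

```bash
python3 - <<'E'
from h import *
import cv2
from station import sensors
s=sensors.state(); R=Ro.from_euler('xyz',s['eef_rot'],degrees=True).as_matrix()
G=s['eef_pos']-51*R[:,2]; yaw=s['eef_rot'][2]-180
ux=Ro.from_euler('z',yaw,degrees=True).apply([1,0,0]); uz=np.array([0,0,1.])
pts={"crown":G+48*ux+16*uz,"far":G+96*ux,"farL":G+76*ux,"farR":G+116*ux,"foot-":G+28*ux,"foot+":G+68*ux,"upr":G+125.5*ux-70*uz}
print("bend bottom",G+48*ux+13.5*uz)
S,T=load("scene",7),load("top",7)
for C,n,x0,y0,w,h,k in ((S,"S",180,100,80,75,8),(T,"T",330,205,90,65,8)):
    im=cv2.resize(C.frame[y0:y0+h,x0:x0+w,::-1],None,fx=k,fy=k,interpolation=cv2.INTER_NEAREST)
    hp={"seat":hk(0,0,-3),"tip":hk(0,24,33)}
    for nm,X in {**pts,**hp}.items():
        q=(C.proj(X)-[x0,y0]+.5)*k; cv2.circle(im,tuple(int(a) for a in q),4,(0,0,255) if nm in pts else (0,255,0),1)
    cv2.imwrite(f"pics/chk{n}.png",im)
E
```

```text
bend bottom [537.91556234 -70.07295015 274.91267822]
```

View pics/chkS.png

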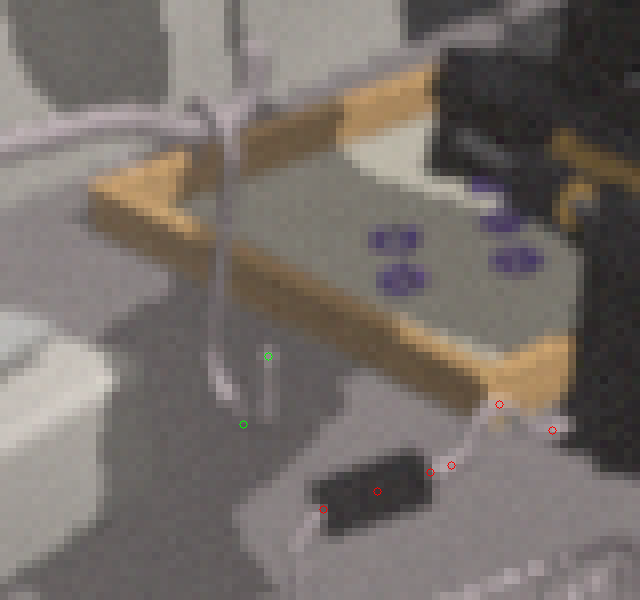

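View pics/chkT.png

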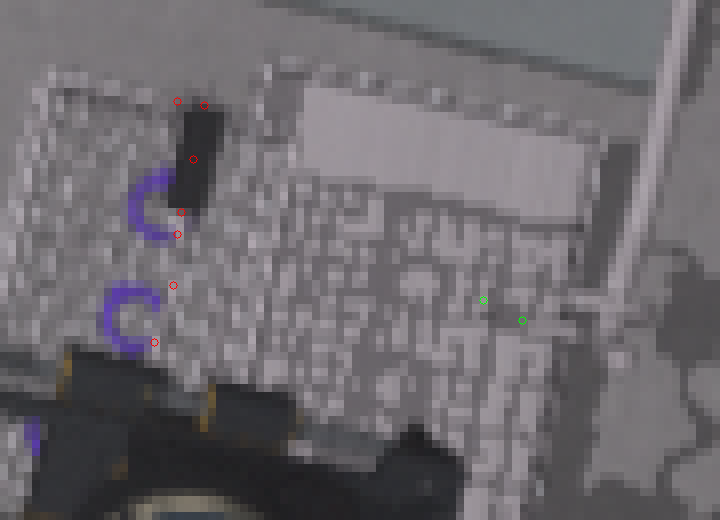

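Predictions and images agree to within about 1 px for both the handle and the hook. I'm advancing to just outside the tip.

Emit:
send_rows:
  series:
    - {"tx":-0.04,"ty":-0.19,"tz":0.015,"wx":0,"wy":0,"wz":0}
    - {"tx":-0.073,"ty":-0.37,"tz":0.03,"wx":0,"wy":0,"wz":0}
    - {"tx":-0.073,"ty":-0.37,"tz":0.03,"wx":0,"wy":0,"wz":0}
    - {"tx":-0.073,"ty":-0.37,"tz":0.03,"wx":0,"wy":0,"wz":0}
    - {"tx":-0.073,"ty":-0.37,"tz":0.03,"wx":0,"wy":0,"wz":0}
    - {"tx":-0.073,"ty":-0.37,"tz":0.03,"wx":0,"wy":0,"wz":0}
    - {"tx":-0.073,"ty":-0.37,"tz":0.03,"wx":0,"wy":0,"wz":0}
    - {"tx":-0.073,"ty":-0.37,"tz":0.03,"wx":0,"wy":0,"wz":0}
    - {"tx":-0.073,"ty":-0.37,"tz":0.03,"wx":0,"wy":0,"wz":0}
    - {"tx":-0.04,"ty":-0.19,"tz":0.015,"wx":0,"wy":0,"wz":0}
    - {"tx":0,"ty":0,"tz":0,"wx":0,"wy":0,"wz":0}
    - {"tx":0,"ty":0,"tz":0,"wx":0,"wy":0,"wz":0}

```text
time_s: 15.0
eef_pos: [507.4, -165.1, 212.4]
eef_rot: [179.8, 20.0, 167.3]
contact_force: [0.5, 0.5, -3.0]
finger_gap: 0.142
```

```bash
python3 - <<'E'
from h import *
Rt=toolR(YAW,20)
plan(rep_for_bend(hk(0,6,50),Rt),Rt)
snap("scene",8,170,80,100,75,8); snap("top",8,320,190,120,90,6)
E
```

```text
t 15.0 pos [ 507.442 -165.116  212.382] rot [179.812  20.019 167.334] q [ -35.    14.3  110.1   12.6   37.8 -121.1] gap 0.14240081815294192 F [ 0.5  0.5 -3. ]
turn total (units .15) [ 0.015  0.002 -0.018] | shift now-frame [-0.026 -1.069 -0.019] | shift after-turn frame [-0.023 -1.069 -0.016] world d [ -6.476 -31.412   0.693]
```

View pics/scene8.png

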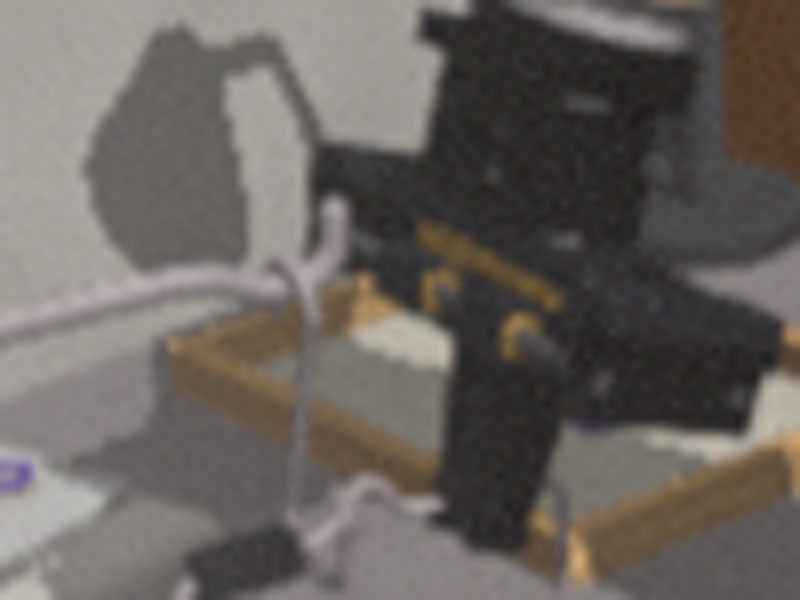

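View pics/top8.png

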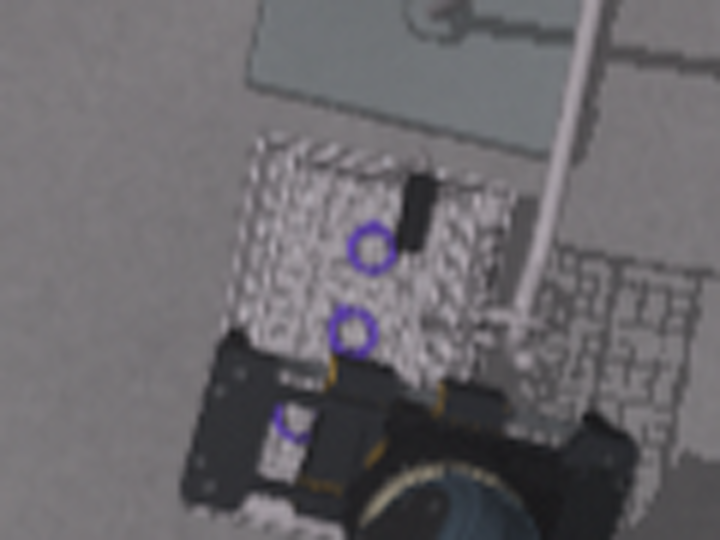

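The hand clears the upturned end of the arm, at (335,205) in the scene view and (520,358) in the top view. The bend at (370,485) is above and outside the tip. I'm moving in 32 mm slowly, over the tip.

Emit:
send_rows:
  series:
    - {"tx":-0.004,"ty":-0.1,"tz":-0.002,"wx":0,"wy":0,"wz":0}
    - {"tx":-0.004,"ty":-0.16,"tz":-0.002,"wx":0,"wy":0,"wz":0}
    - {"tx":-0.004,"ty":-0.16,"tz":-0.002,"wx":0,"wy":0,"wz":0}
    - {"tx":-0.004,"ty":-0.16,"tz":-0.002,"wx":0,"wy":0,"wz":0}
    - {"tx":-0.004,"ty":-0.16,"tz":-0.002,"wx":0,"wy":0,"wz":0}
    - {"tx":-0.004,"ty":-0.16,"tz":-0.002,"wx":0,"wy":0,"wz":0}
    - {"tx":0,"ty":-0.12,"tz":0,"wx":0,"wy":0,"wz":0}
    - {"tx":0,"ty":-0.05,"tz":0,"wx":0,"wy":0,"wz":0}
    - {"tx":0,"ty":0,"tz":0,"wx":0,"wy":0,"wz":0}
    - {"tx":0,"ty":0,"tz":0,"wx":0,"wy":0,"wz":0}

```text
time_s: 16.1
eef_pos: [501.1, -196.9, 213.0]
eef_rot: [179.8, 20.0, 167.3]
contact_force: [-0.5, -0.5, -2.1]
finger_gap: 0.144
```

```bash
python3 - <<'E'
from h import *
Rt=toolR(YAW,20)
plan(rep_for_bend(hk(0,4,20),Rt),Rt)
snap("scene",9,170,80,100,75,8); snap("top",9,320,190,120,90,6)
E
```

```text
t 16.1 pos [ 501.129 -196.881  212.988] rot [179.825  20.045 167.327] q [ -39.1   14.7  109.3   14.3   38.9 -126.3] gap 0.14446151233856067 F [-0.5 -0.5 -2.1]
turn total (units .15) [ 0.013  0.005 -0.019] | shift now-frame [ 0.349 -0.059  0.934] | shift after-turn frame [ 0.348 -0.056  0.934] world d [ -0.596  -1.6   -29.912]
```

View pics/scene9.png

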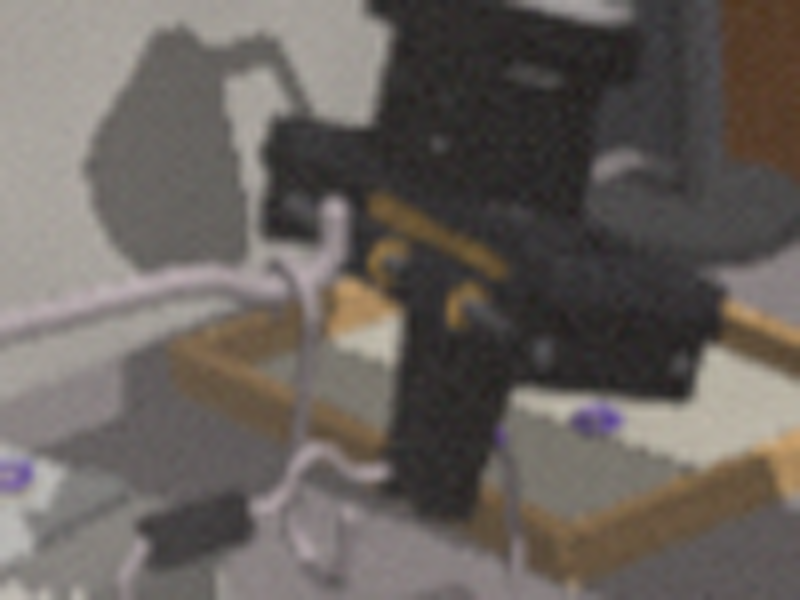

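View pics/top9.png

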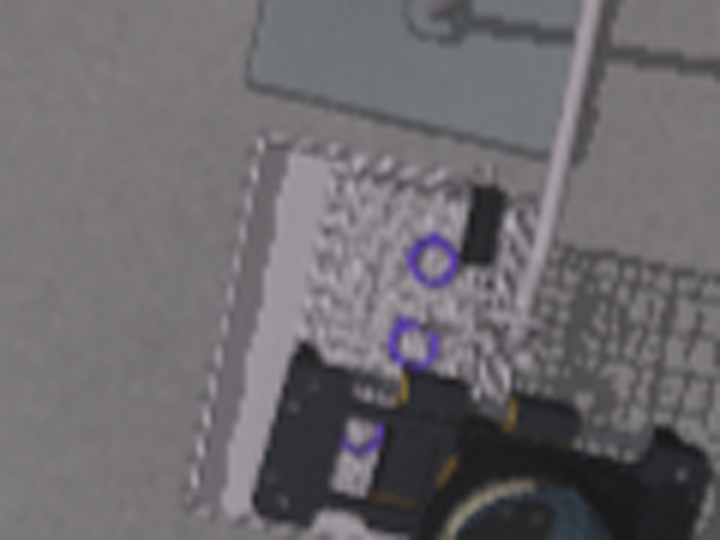

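The crown at (320,452) is now above the loop, between the shank at (300,460) and the tip at (345,510). I'm lowering 30 mm.

Emit:
send_rows:
  series:
    - {"tx":0.03,"ty":-0.005,"tz":0.08,"wx":0,"wy":0,"wz":0}
    - {"tx":0.058,"ty":-0.01,"tz":0.156,"wx":0,"wy":0,"wz":0}
    - {"tx":0.058,"ty":-0.01,"tz":0.156,"wx":0,"wy":0,"wz":0}
    - {"tx":0.058,"ty":-0.01,"tz":0.156,"wx":0,"wy":0,"wz":0}
    - {"tx":0.058,"ty":-0.01,"tz":0.156,"wx":0,"wy":0,"wz":0}
    - {"tx":0.058,"ty":-0.01,"tz":0.156,"wx":0,"wy":0,"wz":0}
    - {"tx":0.03,"ty":-0.005,"tz":0.08,"wx":0,"wy":0,"wz":0}
    - {"tx":0,"ty":0,"tz":0,"wx":0,"wy":0,"wz":0}
    - {"tx":0,"ty":0,"tz":0,"wx":0,"wy":0,"wz":0}

```text
time_s: 17.1
eef_pos: [500.8, -198.7, 183.0]
eef_rot: [179.8, 20.1, 167.3]
contact_force: [-0.0, -0.4, -1.9]
finger_gap: 0.148
```

```bash
python3 - <<'E'
from h import *
Rt=toolR(YAW,20)
plan(rep_for_bend(hk(0,1,2),Rt),Rt)
snap("scene",10,170,80,100,75,8)
E
```

```text
t 17.1 pos [ 500.76  -198.735  182.972] rot [179.841  20.066 167.329] q [ -39.3   17.6  111.4   16.2   34.1 -128.8] gap 0.14752317086764413 F [-0.  -0.4 -1.9]
turn total (units .15) [ 0.012  0.008 -0.019] | shift now-frame [ 0.213 -0.095  0.557] | shift after-turn frame [ 0.213 -0.093  0.557] world d [ -0.876  -2.675 -17.896]
```

View pics/scene10.png

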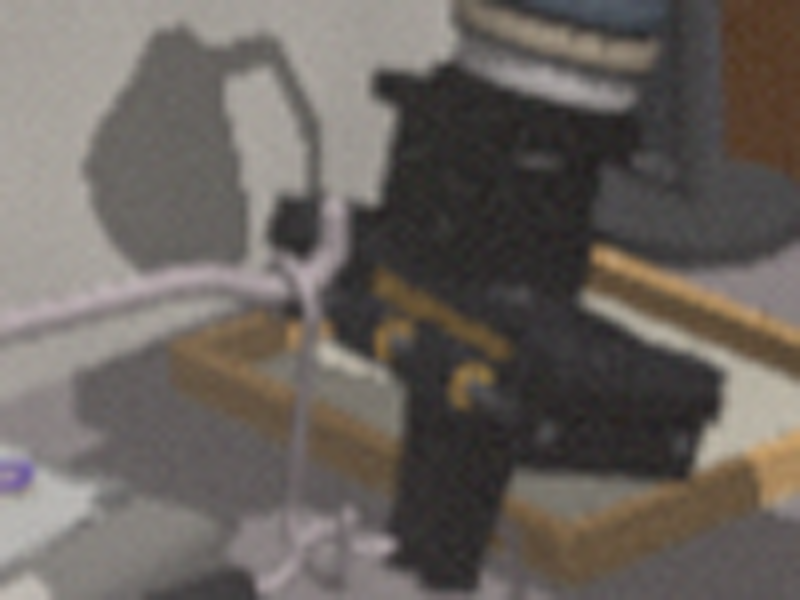

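The crown at (320,525) is now below the tip's height at (347,512) and inside the loop. I'll lower the last 18 mm slowly and watch the force.

Emit:
send_rows:
  series:
    - {"tx":0.035,"ty":-0.015,"tz":0.093,"wx":0,"wy":0,"wz":0}
    - {"tx":0.035,"ty":-0.015,"tz":0.093,"wx":0,"wy":0,"wz":0}
    - {"tx":0.035,"ty":-0.015,"tz":0.093,"wx":0,"wy":0,"wz":0}
    - {"tx":0.035,"ty":-0.015,"tz":0.093,"wx":0,"wy":0,"wz":0}
    - {"tx":0.035,"ty":-0.015,"tz":0.093,"wx":0,"wy":0,"wz":0}
    - {"tx":0.035,"ty":-0.015,"tz":0.093,"wx":0,"wy":0,"wz":0}
    - {"tx":0,"ty":0,"tz":0,"wx":0,"wy":0,"wz":0}
    - {"tx":0,"ty":0,"tz":0,"wx":0,"wy":0,"wz":0}

```text
time_s: 17.95
eef_pos: [500.8, -202.0, 165.9]
eef_rot: [179.9, 20.2, 167.3]
contact_force: [-0.3, 0.0, 2.9]
finger_gap: 0.144
```

```bash
python3 - <<'E'
from h import *
Rt=toolR(YAW,20)
plan(rep_for_bend(hk(0,0,0),Rt),Rt)
from station import sensors
print(sensors.state()["moment"])
snap("scene",11,170,90,100,75,8)
E
```

```text
t 17.95 pos [ 500.816 -201.958  165.868] rot [179.904  20.192 167.332] q [ -39.7   19.4  112.5   17.8   31.2 -130.9] gap 0.14429941886903044 F [-0.3  0.   2.9]
turn total (units .15) [ 0.004  0.022 -0.018] | shift now-frame [ 0.064 -0.022  0.075] | shift after-turn frame [ 0.064 -0.022  0.076] world d [-1.149 -0.428 -2.792]
[0.024 0.023 0.018]
```

View pics/scene11.png

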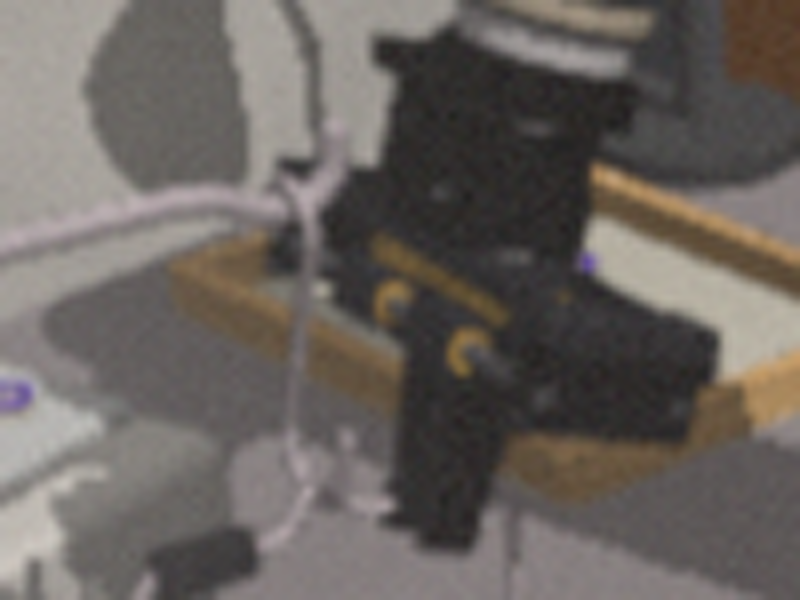

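The vertical force has gone from -2.2 to +2.9 N with almost no side force, so the hook now carries the basket. I'll back off 0.6 mm and relax the grip in stages.

Emit:
send_rows:
  series:
    - {"tx":-0.007,"ty":0,"tz":-0.019,"wx":0,"wy":0,"wz":0}
    - {"tx":0,"ty":0,"tz":0,"wx":0,"wy":0,"wz":0}
    - {"tx":0,"ty":0,"tz":0,"wx":0,"wy":0,"wz":0}
    - {"tx":0,"ty":0,"tz":0,"wx":0,"wy":0,"wz":0}
  force: 15

```text
time_s: 18.4
eef_pos: [499.8, -201.1, 165.6]
eef_rot: [179.8, 20.0, 167.3]
contact_force: [0.3, 0.4, 1.6]
finger_gap: 0.145
```

Emit:
send_rows:
  series:
    - {"tx":0,"ty":0,"tz":0,"wx":0,"wy":0,"wz":0}
    - {"tx":0,"ty":0,"tz":0,"wx":0,"wy":0,"wz":0}
    - {"tx":0,"ty":0,"tz":0,"wx":0,"wy":0,"wz":0}
    - {"tx":0,"ty":0,"tz":0,"wx":0,"wy":0,"wz":0}
  force: 3

```text
time_s: 18.8
eef_pos: [499.9, -201.1, 165.6]
eef_rot: [179.8, 20.0, 167.3]
contact_force: [-0.2, -0.3, 0.9]
finger_gap: 0.15
```

```bash
python3 - <<'E'
from h import *
Rt=toolR(YAW,20)
plan(rep_for_bend(hk(0,0,0),Rt),Rt)
from station import sensors
print(sensors.state()["moment"])
snap("scene",12,170,90,100,75,8)
E
```

```text
t 18.8 pos [ 499.854 -201.115  165.589] rot [179.83   20.045 167.332] q [ -39.7   19.4  112.5   17.7   31.4 -130.8] gap 0.15020193831877982 F [-0.2 -0.3  0.9]
turn total (units .15) [ 0.013  0.005 -0.018] | shift now-frame [ 0.026 -0.043  0.08 ] | shift after-turn frame [ 0.026 -0.043  0.08 ] world d [-0.187 -1.271 -2.513]
[0.035 0.251 0.003]
```

View pics/scene12.png

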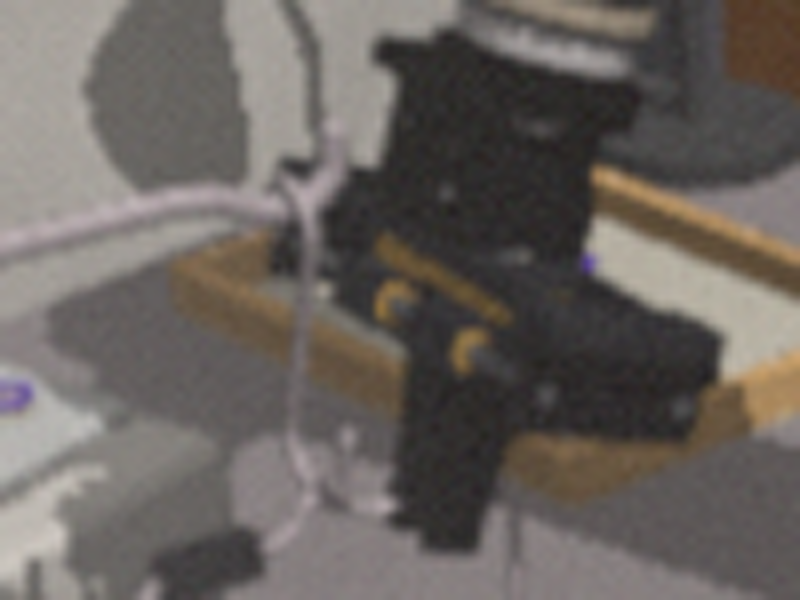

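The bend still sits at the bottom of the loop, at (325,485). I'm opening.

Emit:
send_rows:
  series:
    - {"tx":0,"ty":0,"tz":0,"wx":0,"wy":0,"wz":0}
    - {"tx":0,"ty":0,"tz":0,"wx":0,"wy":0,"wz":0}
    - {"tx":0,"ty":0,"tz":0,"wx":0,"wy":0,"wz":0}
    - {"tx":0,"ty":0,"tz":0,"wx":0,"wy":0,"wz":0}
    - {"tx":0,"ty":0,"tz":0,"wx":0,"wy":0,"wz":0}
    - {"tx":0,"ty":0,"tz":0,"wx":0,"wy":0,"wz":0}
    - {"tx":0,"ty":0,"tz":0,"wx":0,"wy":0,"wz":0}
    - {"tx":0,"ty":0,"tz":0,"wx":0,"wy":0,"wz":0}
    - {"tx":0,"ty":0,"tz":0,"wx":0,"wy":0,"wz":0}
    - {"tx":0,"ty":0,"tz":0,"wx":0,"wy":0,"wz":0}
  grip: -0.4

```text
time_s: 19.85
eef_pos: [499.9, -201.2, 165.7]
eef_rot: [179.8, 20.1, 167.3]
contact_force: [0.0, -0.4, -0.4]
finger_gap: 0.697
```

```bash
python3 - <<'E'
from h import *
from station import sensors
s=sensors.state(); print(s["time_s"],s["finger_gap"],s["contact_force"],s["eef_pos"])
snap("scene",13,160,80,120,90,6);snap("top",13,320,190,120,90,6)
E
```

```text
19.85 0.6971944768166453 [ 0.01966602 -0.44462445 -0.40153545] [ 499.91478763 -201.17944979  165.66013331]
```

View pics/scene13.png

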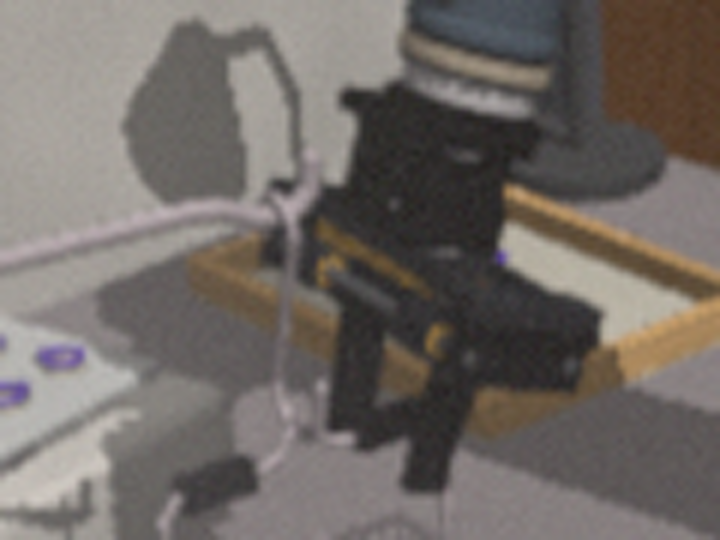

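View pics/top13.png

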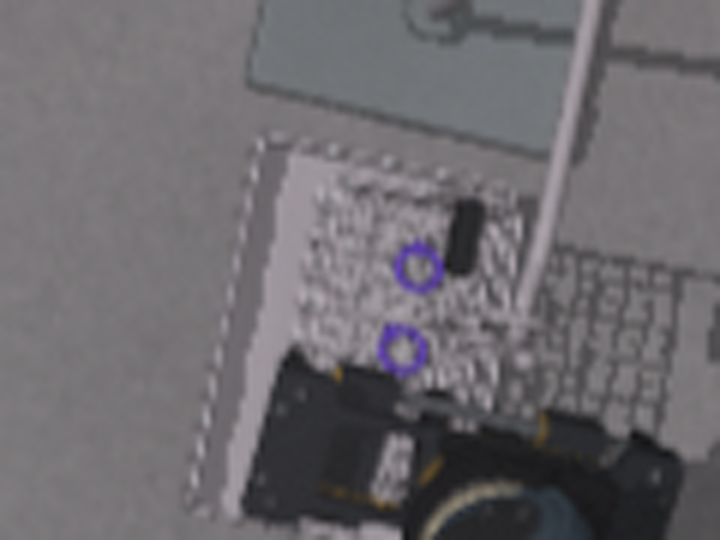

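The fingers are open, the basket hangs in the loop, and the hook is on its arm. I'm retreating along the tool axis.

Emit:
send_rows:
  series:
    - {"tx":0,"ty":0,"tz":-0.1,"wx":0,"wy":0,"wz":0}
    - {"tx":0,"ty":0,"tz":-0.2,"wx":0,"wy":0,"wz":0}
    - {"tx":0,"ty":0,"tz":-0.3,"wx":0,"wy":0,"wz":0}
    - {"tx":0,"ty":0,"tz":-0.3,"wx":0,"wy":0,"wz":0}
    - {"tx":0,"ty":0,"tz":-0.3,"wx":0,"wy":0,"wz":0}
    - {"tx":0,"ty":0,"tz":-0.3,"wx":0,"wy":0,"wz":0}
    - {"tx":0,"ty":0,"tz":-0.2,"wx":0,"wy":0,"wz":0}
    - {"tx":0,"ty":0,"tz":0,"wx":0,"wy":0,"wz":0}

```text
time_s: 20.75
eef_pos: [483.0, -197.8, 214.8]
eef_rot: [179.9, 20.2, 167.3]
contact_force: [-0.3, -0.4, 0.1]
finger_gap: 0.7
```

```bash
python3 - <<'E'
from h import *
from station import sensors
s=sensors.state(); print(s["time_s"],s["finger_gap"],s["contact_force"],s["eef_pos"],s["q"])
snap("scene",14,150,60,160,120,5);snap("top",14,320,190,120,90,6)
E
```

```text
20.75 0.7002261721191212 [-0.32536536 -0.41900714  0.12080249] [ 483.0083568  -197.80684898  214.76647312] [ -40.86524033   13.18445345  111.25536773   15.26268622   38.67599377
 -128.76121544]
```

View pics/scene14.png

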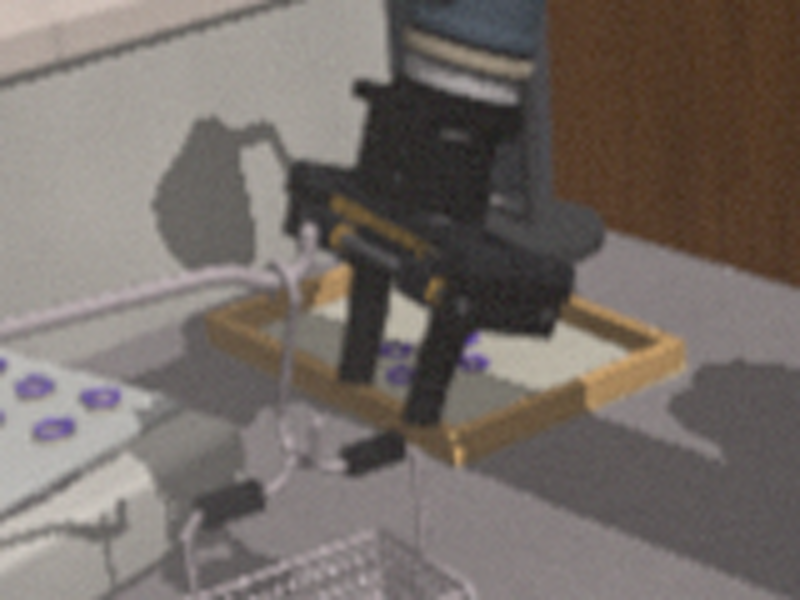

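View pics/top14.png

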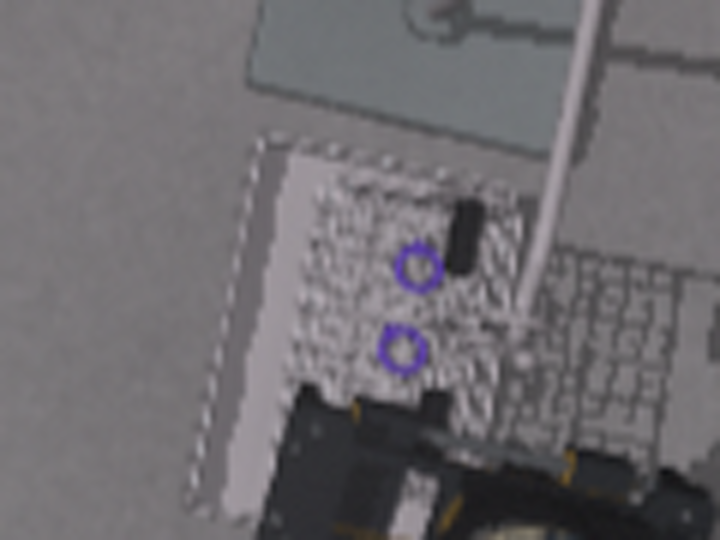

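Emit:
send_rows:
  series:
    - {"tx":0.1,"ty":0,"tz":-0.08,"wx":0,"wy":0,"wz":0}
    - {"tx":0.28,"ty":0,"tz":-0.16,"wx":0,"wy":0,"wz":0}
    - {"tx":0.28,"ty":0,"tz":-0.16,"wx":0,"wy":0,"wz":0}
    - {"tx":0.28,"ty":0,"tz":-0.16,"wx":0,"wy":0,"wz":0}
    - {"tx":0.28,"ty":0,"tz":-0.16,"wx":0,"wy":0,"wz":0}
    - {"tx":0.28,"ty":0,"tz":-0.16,"wx":0,"wy":0,"wz":0}
    - {"tx":0.28,"ty":0,"tz":-0.16,"wx":0,"wy":0,"wz":0}
    - {"tx":0.1,"ty":0,"tz":-0.08,"wx":0,"wy":0,"wz":0}
    - {"tx":0,"ty":0,"tz":0,"wx":0,"wy":0,"wz":0}
    - {"tx":0,"ty":0,"tz":0,"wx":0,"wy":0,"wz":0}

```text
time_s: 21.85
eef_pos: [420.1, -183.8, 226.1]
eef_rot: [179.9, 20.1, 167.3]
contact_force: [0.2, -0.8, -0.6]
finger_gap: 0.702
```

Emit:
send_rows:
  series:
    - {"tx":0,"ty":0,"tz":0,"wx":0,"wy":0,"wz":0}
    - {"tx":0,"ty":0,"tz":0,"wx":0,"wy":0,"wz":0}
    - {"tx":0,"ty":0,"tz":0,"wx":0,"wy":0,"wz":0}
    - {"tx":0,"ty":0,"tz":0,"wx":0,"wy":0,"wz":0}
    - {"tx":0,"ty":0,"tz":0,"wx":0,"wy":0,"wz":0}
    - {"tx":0,"ty":0,"tz":0,"wx":0,"wy":0,"wz":0}
    - {"tx":0,"ty":0,"tz":0,"wx":0,"wy":0,"wz":0}
    - {"tx":0,"ty":0,"tz":0,"wx":0,"wy":0,"wz":0}
    - {"tx":0,"ty":0,"tz":0,"wx":0,"wy":0,"wz":0}
    - {"tx":0,"ty":0,"tz":0,"wx":0,"wy":0,"wz":0}

```text
time_s: 22.85
eef_pos: [419.9, -183.4, 225.8]
eef_rot: [179.8, 20.1, 167.3]
contact_force: [0.0, 0.2, 0.6]
finger_gap: 0.701
```

```bash
python3 - <<'E'
from h import *
from station import sensors
s=sensors.state(); print(s["time_s"],s["finger_gap"],s["contact_force"],s["eef_pos"],s["q"])
a=snap("scene",15,130,70,160,120,5);b=snap("top",15,300,180,140,105,5)
c=load("scene",14); print("moved px",np.abs(a.frame[130:190,180:240].astype(int)-c.frame[130:190,180:240]).mean())
E
```

```text
22.85 0.7014388226797412 [0.02319051 0.18770624 0.60166923] [ 419.86263554 -183.43016444  225.79980019] [ -46.12272023    6.7447777   117.73563036   17.33786988   39.97240375
 -135.2979822 ]
moved px 14.378148148148147
```

View pics/scene15.png

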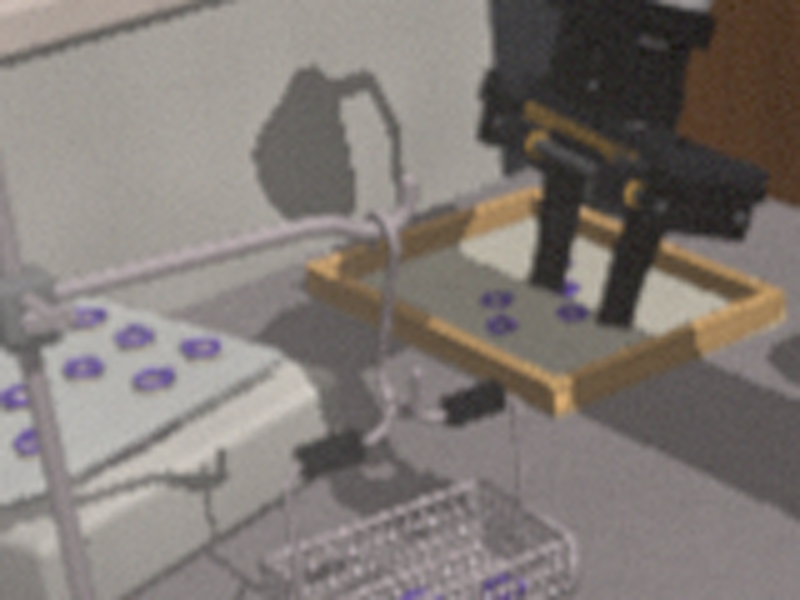

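View pics/top15.png

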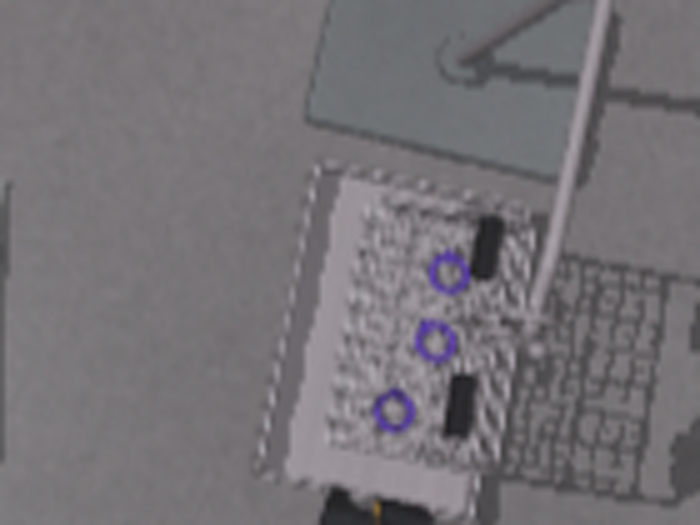

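The basket hangs free. In the top view the three prints are at (450,272), (436,340) and (394,410), and the tray is underneath. Last checks are stillness, level, and whether anything else moved.

Emit:
send_rows:
  series:
    - {"tx":0,"ty":0,"tz":0,"wx":0,"wy":0,"wz":0}
    - {"tx":0,"ty":0,"tz":0,"wx":0,"wy":0,"wz":0}
    - {"tx":0,"ty":0,"tz":0,"wx":0,"wy":0,"wz":0}
    - {"tx":0,"ty":0,"tz":0,"wx":0,"wy":0,"wz":0}
    - {"tx":0,"ty":0,"tz":0,"wx":0,"wy":0,"wz":0}

```text
time_s: 23.45
eef_pos: [419.9, -183.4, 225.8]
eef_rot: [179.8, 20.1, 167.3]
contact_force: [-0.4, -0.7, 0.2]
finger_gap: 0.697
```

```bash
python3 - <<'E'
from h import *
np.set_printoptions(precision=1,suppress=True)
a15,b15=load("scene",15),load("top",15)
a=snap("scene",16,280,180,180,170,3);b=snap("top",16,0,0,560,420,1)
d=lambda p,q,r:np.abs(p.frame[r].astype(int)-q.frame[r]).mean()
print("basket change .5s",d(a,a15,np.s_[110:210,170:250]),"static ref",d(a,a15,np.s_[20:60,180:250]))
T0=load("top",0)
for n,r in dict(jar=np.s_[205:235,175:205],beaker=np.s_[240:272,155:185],brush=np.s_[150:205,255:280],ref=np.s_[300:330,220:260]).items(): print(n,d(b,T0,r))
near=tri(a,(130+474/5,70+401/5),b,(300+459/5,180+405/5)); far=tri(a,(130+330/5,70+452/5),b,(300+487/5,180+247/5)); print("near",near,"far",far)
E
```

```text
basket change .5s 2.1375416666666665 static ref 2.4770238095238097
jar 1.6274074074074074
beaker 1.5034722222222223
brush 1.6346666666666667
ref 6.918055555555555
near (array([ 480.5, -200.8,  212.3]), np.float64(0.2156205688742716)) far (array([ 574.8, -220.2,  211.1]), np.float64(0.2875681985500762))
```

```bash
python3 -c "
from station import robot
print(robot.finish_job())"
```

```text
the job is handed in; nothing more can be done
None
```

The basket is hanging by the raised bend of its handle in the S-hook's lower loop, above the drip tray. I handed the job in at about 23.5 s.

**What went wrong on the way:** the first grip closed on nothing. The camera images showed the real finger ends about 32 mm short of the reported tool point along the tool axis. I corrected for that and gripped the near sleeve at 50 N. I then lifted the basket, took it in over the tip, lowered it until the hook carried it, released in stages and backed away.

**Last checks:**
- **Hook and prints:** the S-hook is on its arm and all three prints are in the basket.
- **Level:** the two sleeves are at 212.3 and 211.1 mm, so the basket is level to about 1 mm over 96 mm.
- **Still:** two pictures about half a second apart differ only by image noise.
- **Other objects:** the beaker, jar and brush look the same in the top view as at the start.
- **Robot:** it is clear of everything.

**What disagreed:**
- The hook took the basket's weight about 2.5–3 mm higher than my estimate of its seat, which is slightly more than the calibration error.
- The bare-bench patch I picked as a top-view reference had changed since the start, probably from the arm's shadow, so I didn't use it.

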